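# Empty the sample hopper through its screw-worked trap

### The arm

A 6-joint arm with a two-finger parallel gripper is mounted at the origin on the work surface. World frame = base frame: x ahead of the robot, y to its left, z up, the work surface at z = 0. Lengths are in mm, angles in rad, forces in N, time in s.
With the tool pointing down it reaches from about 350 to 975 mm from the base axis. Payload 7.1 kg.
Tool frame: the origin (TCP) lies on the front face of the gripper's body, between the roots of the fingers; the fingertips stand 80 mm ahead of it and the grasp point (between the pads) lies 61 mm ahead of it (ctrl.tcp_to_grasp is the distance from the TCP to the grasp point, in mm); z points along the fingers, y is the direction in which the jaws open and shut (so a half turn about z gives the same grasp; the last joint's range is limited). The gripper opens to 88 mm and grips with 3 to 60 N. Pads are 20 mm wide; open, the fingers measure 115 mm over their backs; the gripper's body (75 mm by 178 mm) begins 61 mm behind the grasp point.
Start: joints at [1.281, 0.423, 1.63, -0, 1.089, -0.019], TCP at [167.158, 602.216, 302.675] pointing down, gripper open.
Joint ranges: [-3, 3], [-0.9, 2.11], [0.09, 2.58], [-1.31, 4.45], [0.11, 2.69], [-2.54, 2.54]. Speed limits (rad/s): [2.39, 2.39, 3.01, 3.14, 3.14, 3.14].

### API

Orientations are given as a rotation vector (axis times angle).
In Python, from workcell import telemetry, get_image, ctrl gives the robot as it stands.
- The arm moves only by the tool send_rows, never from a script. Its argument "rows" is a list of rows, each a list of 5 numbers: the shift along the tool's x, y, z in m, then the turn about the tool's z in rad, then the opening, from -1 (shut) to 1 (fully open). A call has 1 to 5 rows; each row shifts and turns the commanded pose from where the row before left it, along the tool's axes as they then stand; what a row does not reach is not made up. A row lasts 1/10 s, in which the tool goes at most 50 mm and 8.59 degrees, less where a joint would pass 70% of its speed; a pose out of reach is approached as far as the arm can. A call with a gripper value outside its range is refused whole. The fingers move at their own pace and stop on an object; the grip force is fixed at half the most. Time passes only in rows, so rows that do not move let the fingers close. It gives the time, the measured TCP pose, the force and the opening at its end, in the units of the state.
- telemetry.get_obs(): the state, without advancing time (a new reading comes with each control period).
- get_image(name): name is "side" or "top"; returns a dict with "color" (400x640x3 uint8, blue, green, red), "z_map" (400x640 float32, mm along the optical axis (not along the pixel's ray), 0 where there is no reading), "camera_matrix" (3x3 intrinsics, pixels), "k1" (the pictures are not rectified: a ray, as slopes to the right and down, at radius r is drawn at 1 + k1 r^2 times it, then the intrinsics apply), "rvec" (rotation vector, rad) and "tvec" (3), from world to camera coordinates, as OpenCV has them. Camera axes: x right, y down, z forward; pixel columns grow to the right and rows downward; lengths in mm; the calibration is good to about 2 mm. A picture is of the moment at which its call begins.
- ctrl.close_job(): hands the job in, once; it reports no verdict.
The state is a dict: "t": time; "qpos": joint angles; "qvel": joint speeds; "joint_torque": joint torques, N m; "ee_pos": TCP position; "orientation": TCP orientation; "ft_force": force on the tool from outside, world axes, zero at the start; "moment": the same for the moment, N m; "width": finger opening in mm.
Only numpy, scipy, OpenCV 4.12 (cv2) and the standard library are available. Lean on these libraries where they do the work, as an engineer would, in place of code of your own. Each camera call takes 0.05 s, during which the arm holds its last target.

### The job

Take the flat screwdriver from its rack, set its blade lightly in the guide on the hopper's slotted screw and feel for the slot, then turn the screw counter-clockwise until the trap door swings open and all three bottles drop into the blue tray. Turn the screw back until the trap is fully shut and hang the screwdriver upright in its rack again. Work the hopper only with the screwdriver, do not press hard or force the screw against its stops, and leave the other things on the bench where they are.

Things in the scene. Friction and masses are not known exactly. Their poses are not given: they have to be found in the camera images.
- station: Trap-hopper station, fixed. Origin on the bench top; x, y are its own level axes (its yaw varies), z up. Aluminium base x -88 to 118, y -111 to 111 mm, 6 mm thick; on it the clear hopper on legs, a blue tray under it and, beside them, a round grey gear column 60 mm across centred at x -50, y -68 mm (column in the rules) with the slotted screw on top. Only hopper and legs stand higher than 131 mm
- hopper (a point): Centre of the hopper's open top, 175 mm above the bench; axes as the station's. Clear hopper, 106 (x) by 96 (y) mm outside, walls 48 mm tall, held on four 9 mm steel legs at x +-54, y +-62 mm from here whose tops are 178 mm above the bench
- screw (a point): Centre of the top face of the brass screw head, on its upright axis, 120 mm above the bench; fixed point, axes as the station's. Head 28 mm across; slot 6 mm wide, 8 mm deep, right across it. At the start the slot lies within 0.35 rad of the station's x axis, either way; its angle is not reported: feel or see it. About 0.15 N m of friction; a light rub does not turn it; it stays where left
- funnel (a point): Centre of the rim of the yellow guide funnel over the screw, 131 mm above the bench (11 mm above the head). Bore 20 mm at the head, widening to 35 mm at the rim; 41 mm outside. The screw drives the trap through gears: each rad turned counter-clockwise (from above) opens it 0.85 rad. The screw starts on its shut stop and has another stop 1.35 rad on; do not force it past them
- trap (a joint): Opening of the hopper's orange trap-door floor (94 x 86 x 4 mm, hinged along the hopper's -x side), rad: 0 is shut and latched, 1.15 is the most it opens, hanging down. The three bottles roll out by about 0.5 to 0.8
- tray (a point): Centre of the blue catch tray's floor, 9 mm above the bench; axes as the station's. Inside 170 (x) by 108 (y) mm, walls 37 mm above this floor; fixed under the hopper
- driver_grip (a point): Wide flat screwdriver, 160 mm long, about 0.14 kg: centre of its green square handle (26 x 26 mm, 82 mm long). z points up from blade to handle end, x along the blade's width; the handle's flats face x and y. Blade tip 119 mm below this point, handle end 41 mm above, underside of the black flange (42 mm round, 6 mm thick) 47 mm below. At the start it hangs upright in its rack, any yaw
- driver_tip (a point): Middle of the screwdriver's blade end; axes as driver_grip. The blade is 16 mm wide (x), 3 mm thick (y), 24 mm long; the shank above it is 9 mm round
- driver_flange (a point): Centre of the underside of the screwdriver's flange, 72 mm above the blade tip
- rack_hole (a point): Centre of the 26 mm round hole in the top plate of the grey tool rack, at the plate's upper face, 90 mm above the bench. The plate is 100 x 80 x 10 mm on four legs, base 110 x 90 mm, fixed; open below, the bench is reached 84 mm under the upper face
- bottle0_c (a point): Amber sample bottle with cap, 28 mm thick, 66 mm long, 25 g, lying in the hopper at the start: point on its axis at mid-length; the bottle's y axis runs along it
- bottle1_c (a point): Amber sample bottle with cap, 28 mm thick, 66 mm long, 25 g, lying in the hopper at the start: point on its axis at mid-length; the bottle's y axis runs along it
- bottle2_c (a point): Amber sample bottle with cap, 28 mm thick, 66 mm long, 25 g, lying in the hopper at the start: point on its axis at mid-length; the bottle's y axis runs along it
- beaker: Clear plastic beaker, 66 mm wide, 75 mm tall, open; stands between the two work spots; origin under its base centre. Not part of the job
- dropper: Black dropper bottle, 40 mm wide, 85 mm tall; origin under its base centre. Not part of the job
- jar: White jar with blue cap, 64 mm wide, 80 mm tall; origin under its base centre. Not part of the job
- beaker2: Clear plastic beaker, 72 mm wide, 85 mm tall; origin under its base centre. Not part of the job
- dish: Round glass dish, 90 mm across, 18 mm tall; origin under its centre. Not part of the job
There are look-alikes about, which are no part of the job. What is shaped like the part that bears rack_hole but red is not meant.

How it is judged (in metres and radians):
On the way, in this order (a step that is already met when the one before it is completed fails the run):
1. the blade has dropped into the screw's slot (z of driver_tip in the frame of screw below -0.004 m and horizontal distance between driver_tip and screw below 0.008 m and angle between driver_grip's own z axis and vertical below 0.2 rad), for 0.1 s.
2. the trap is open and all three bottles have dropped into the tray (value of joint trap above 0.35 rad and x of bottle0_c in the frame of tray between -0.086 and 0.086 m and y of bottle0_c in the frame of tray between -0.055 and 0.055 m and z of each of bottle0_c, bottle1_c, bottle2_c in the frame of tray below 0.06 m and x of bottle1_c in the frame of tray between -0.086 and 0.086 m and y of bottle1_c in the frame of tray between -0.055 and 0.055 m and x of bottle2_c in the frame of tray between -0.086 and 0.086 m and y of bottle2_c in the frame of tray between -0.055 and 0.055 m), for 0.1 s.
3. the trap is shut again (value of joint trap between -0.05 and 0.07 rad), for 0.2 s.
At the end, for the whole second after the job is handed in: The trap is shut (within 0.07 rad), the three bottles lie in the blue tray, and the screwdriver hangs at rest upright (within 0.12 rad) in its rack with its flange within 13 mm of the hole's centre at the plate's upper face (all of step 3 and x of bottle0_c in the frame of tray between -0.086 and 0.086 m and y of bottle0_c in the frame of tray between -0.055 and 0.055 m and z of each of bottle0_c, bottle1_c, bottle2_c in the frame of tray below 0.06 m and x of bottle1_c in the frame of tray between -0.086 and 0.086 m and y of bottle1_c in the frame of tray between -0.055 and 0.055 m and x of bottle2_c in the frame of tray between -0.086 and 0.086 m and y of bottle2_c in the frame of tray between -0.055 and 0.055 m and distance between driver_flange and rack_hole below 0.013 m and angle between driver_grip's own z axis and vertical below 0.12 rad and linear speed of driver below 0.02 m/s); the robot touches nothing.
It fails at once if the gripper or arm pushes on the hopper station, its trap or its screw (more than 3 N) (contact force between any of the fingers, the arm and station above 3 N or contact force between any of the fingers, the arm and column above 3 N).
It fails at once if the gripper touches a bottle (contact force between the fingers and bottle0 above 0.5 N or contact force between the fingers and bottle1 above 0.5 N or contact force between the fingers and bottle2 above 0.5 N).
It fails at once if the screwdriver is forced against the screw or the station (more than 100 N) (contact force between driver and station above 100 N or contact force between driver and column above 100 N).
It fails at once if another thing on the bench is shifted by more than 30 mm (distance of any of beaker, dropper, jar, beaker2, dish from where it was at the start of the episode above 0.03 m).
It also fails if it takes over 64 s, if anything falls off the work surface, if the arm or the gripper's body presses on something with over 40 N, if the wrist force passes 120 N, or if a joint passes its speed limit or range.

## Working session

There is one attempt and no reset: what is moved stays moved. The work goes in short steps, Python scripts to look and compute and a tool call to move; the robot and the scene stay as the last step left them, time stands still between calls to the robot, and variables do not carry over. Pictures are saved under pics/ and viewed, and the job is handed in when it is done.

Besides the shell and the picture viewer there is one more tool, called after ">>>" as name(argument=value, ...), one argument or row to a line, values as JSON. send_rows: Moves the arm, as the interface text tells. Its arguments: {"type":"object","properties":{"rows":{"type":"array"}},"required":["rows"]}

```bash
mkdir -p pics; ls; python3 - <<'E'
from workcell import telemetry,get_image,ctrl
import cv2,numpy as np
for n in("side","top"):
    d=get_image(n); cv2.imwrite(f"pics/{n}0.png",d["color"]); np.savez(f"{n}0.npz",**d)
    print(n,d["camera_matrix"],d["k1"],d["rvec"],d["tvec"])
print(telemetry.get_obs(),ctrl.tcp_to_grasp)
E
```

```text
pics
side [[467.81078819   0.         321.88304513]
 [  0.         467.81078819 195.13575369]
 [  0.           0.           1.        ]] 0.02083023329485841 [ 2.24346611 -0.51789991  0.22071761] [-430.73941141  237.66061471 1143.57151532]
top [[380.16297966   0.         321.68981304]
 [  0.         380.16297966 199.71065717]
 [  0.           0.           1.        ]] -0.04955970744821373 [ 2.15061647 -2.1760487   0.05684638] [ 42.03268927 514.12625134 899.3012939 ]
{'t': 0.1, 'qpos': array([ 1.28098299e+00,  4.23746998e-01,  1.63058316e+00,  6.16446133e-06,
        1.08858582e+00, -1.89689239e-02]), 'qvel': array([-0.00037326, -0.00144347, -0.00094636,  0.00026839,  0.00019528,
        0.00096114]), 'joint_torque': array([-1.46458171e-05, -5.45611203e+01, -2.74325055e+01,  6.45666104e-02,
        1.89226650e-02, -4.83856070e-05]), 'ee_pos': array([167.063447  , 601.86749958, 302.00218205]), 'orientation': array([-4.24118392e-01, -3.11262129e+00,  2.05249813e-03]), 'ft_force': array([ 0.22573491, -0.30352716,  0.11458033]), 'moment': array([ 0.00427422, -0.02567993,  0.00935932]), 'width': 87.69656669530315} 61.3
```

View pics/side0.png

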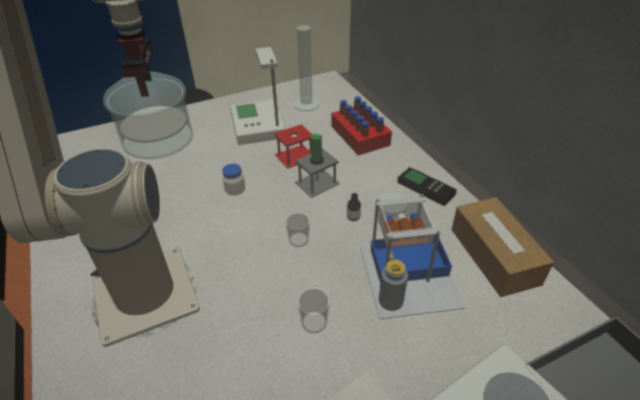

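View pics/top0.png

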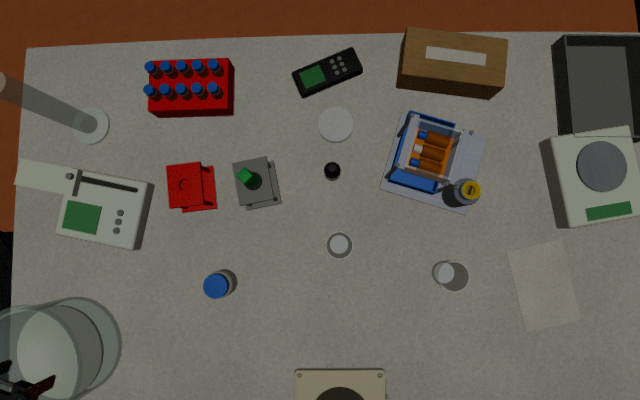

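The side view shows the grey rack at (317,165) with the green screwdriver at (316,148), and a red look-alike at (294,140). The station's yellow funnel is at (396,268). In the top view the rack is at (257,182), the red look-alike at (190,187), the funnel at (470,190) and the hopper at (432,150). The grey rack holding the green handle fits the description, and I'll confirm it in a crop.

```bash
cat > h.py <<'E'
import numpy as np,cv2
def load(p):
    return dict(np.load(p))
def cam(d):
    R=cv2.Rodrigues(d["rvec"].astype(float).ravel())[0]; t=d["tvec"].astype(float).ravel(); return R,t,-R.T@t
def ray(d,uv):
    K=d["camera_matrix"];k=float(d["k1"])
    p=cv2.undistortPoints(np.array([[uv]],float),K,np.array([k,0,0,0.]))[0,0]
    R,t,c=cam(d); v=R.T@np.array([p[0],p[1],1]); return c,v/np.linalg.norm(v)
def onz(d,uv,z):
    c,v=ray(d,uv); return c+v*(z-c[2])/v[2]
def proj(d,P):
    R,t,c=cam(d)
    return cv2.projectPoints(np.atleast_2d(np.array(P,float)),R,t,d["camera_matrix"],np.array([float(d["k1"]),0,0,0.]))[0][:,0]
def tri(d1,u1,d2,u2):
    a,v=ray(d1,u1);b,w=ray(d2,u2)
    s=np.linalg.lstsq(np.c_[v,-w],b-a,rcond=None)[0]
    p,q=a+s[0]*v,b+s[1]*w; return (p+q)/2,np.linalg.norm(p-q)
def crop(d,x0,y0,x1,y1,s,fn):
    cv2.imwrite(fn,cv2.resize(d["color"][y0:y1,x0:x1],None,fx=s,fy=s,interpolation=cv2.INTER_CUBIC))
E
python3 - <<'E'
from h import *
s=load("side0.npz");t=load("top0.npz")
print(cam(s)[2],cam(t)[2])
a=lambda d,x0,y0,w,h,k:cv2.resize(d["color"][y0:y0+h,x0:x0+w],None,fx=k,fy=k,interpolation=cv2.INTER_CUBIC)
A=np.hstack([a(t,225,140,66,80,6),a(s,270,115,66,80,6)]);cv2.imwrite("pics/rack1.png",A)
A=np.hstack([a(t,375,100,120,120,3.3),a(s,350,180,120,140,3.3)[:396]]);cv2.imwrite("pics/st1.png",A)
E
```

```text
[  91.67577779 -822.87199296  929.65157664] [437.14811991   7.5046277  940.04285451]
```

```bash
python3 - <<'E'
from h import *
s=load("side0.npz");t=load("top0.npz")
for n,d in(("s",s),("t",t)):
    hsv=cv2.cvtColor(d["color"],cv2.COLOR_BGR2HSV)
    for nm,lo,hi in(("green",(50,100,30),(80,255,255)),("yellow",(20,130,90),(35,255,255)),("bluecap",(105,120,60),(125,255,255))):
        m=cv2.inRange(hsv,lo,hi);k,L,st,c=cv2.connectedComponentsWithStats(m)
        for i in range(1,k):
            if st[i,4]>15: print(n,nm,st[i],c[i].round(1))
E
```

```text
s green [312 135   8   5  27] [315.8 136.8]
s yellow [387 260  17  14 150] [395.  266.3]
s bluecap [356  97   9   9  31] [360.  101.1]
s bluecap [345 106   6   3  16] [347.8 106.9]
s bluecap [365 107   6   4  18] [367.7 108.3]
s bluecap [351 111   5   4  17] [353.3 112.3]
s bluecap [371 112   6   4  19] [373.4 113.5]
s bluecap [356 116   6   4  20] [359.  117.4]
s bluecap [377 118   6   4  20] [379.7 119.2]
s bluecap [362 122   6   4  20] [364.7 123.2]
s bluecap [224 165  16  10 135] [231.4 169.4]
s bluecap [373 242  14  29 196] [380.  256.3]
s bluecap [392 243  42  29 797] [414.4 256.1]
s bluecap [433 250  18  19 153] [438.9 261.3]
t green [298  64  28  25 413] [311.9  76.3]
t green [237 168  18  16 168] [244.9 175.4]
t green [ 62 201  40  33 935] [ 81.4 216.9]
t green [586 202  46  18 521] [608.4 210.5]
t yellow [462 181  19  18 228] [471.2 189.6]
t bluecap [208  59  10  10  76] [212.5  63.5]
t bluecap [160  61  10  10  72] [164.6  65.4]
t bluecap [176  60  10  10  74] [180.4  64.7]
t bluecap [192  60  10  10  75] [196.3  64.1]
t bluecap [145  62   9  10  71] [149.   66.1]
t bluecap [191  83  11  10  77] [195.8  87.3]
t bluecap [207  82  11  10  76] [211.8  86.7]
t bluecap [143  84  11  11  78] [147.8  88.9]
t bluecap [159  84  10  10  78] [163.5  88.6]
t bluecap [175  84  10  10  77] [179.6  88.1]
t bluecap [408 111  48  17  77] [430.2 117.2]
t bluecap [394 126  14  40 114] [400.4 145.3]
t bluecap [418 131  10   9  63] [422.2 134.7]
t bluecap [410 158  10   9  65] [414.2 162.2]
t bluecap [390 168  49  26 564] [413.3 180.6]
t bluecap [203 274  25  25 474] [214.9 285.7]
```

View pics/rack1.png

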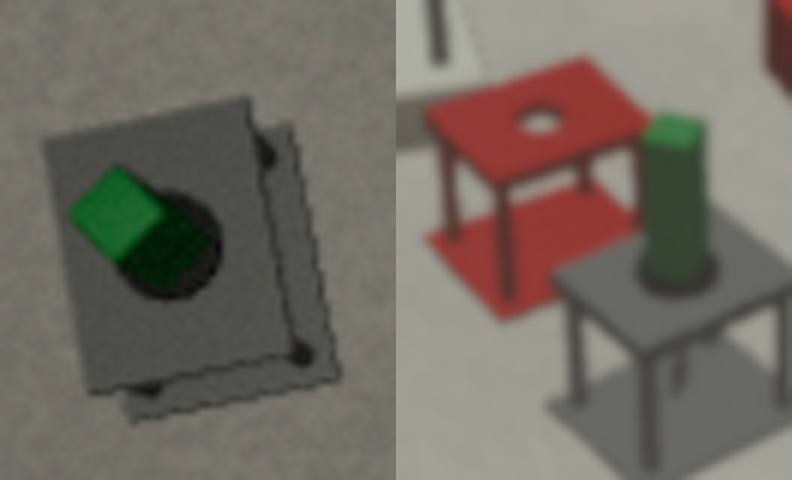

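View pics/st1.png

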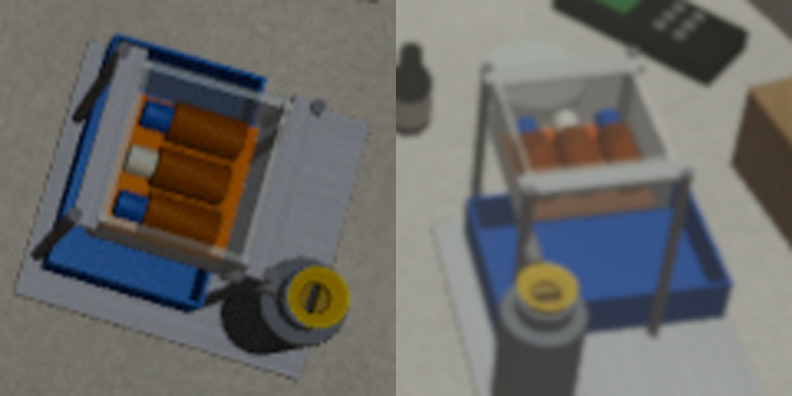

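The crops confirm the grey rack with the green handle, yawed about 45°. The funnel shows a dark slot, so I'll measure both spots.

```bash
python3 - <<'E'
from h import *
s=load("side0.npz");t=load("top0.npz")
def big(d,lo,hi,box):
    m=cv2.inRange(cv2.cvtColor(d["color"],cv2.COLOR_BGR2HSV),lo,hi);x,y,w,h=box
    k=np.zeros_like(m);k[y:y+h,x:x+w]=m[y:y+h,x:x+w]
    return max(cv2.findContours(k,cv2.RETR_EXTERNAL,cv2.CHAIN_APPROX_NONE)[0],key=cv2.contourArea)
# funnel
for nm,d,b in(("t",t,(455,175,35,30)),("s",s,(380,252,32,30))):
    c=big(d,(18,110,60),(38,255,255),b);(e)=cv2.fitEllipse(c);print(nm,e,onz(d,e[0],131))
# handle top
c=big(t,(50,100,60),(80,255,255),(232,163,30,30)); M=cv2.moments(c);u=(M['m10']/M['m00'],M['m01']/M['m00'])
r=cv2.minAreaRect(c);print("handle",u,r,onz(t,u,178))
P=np.array([onz(t,p,178)[:2] for p in cv2.boxPoints(r)]);print(P.round(1),[ (np.linalg.norm(P[i]-P[i-1]).round(1),np.degrees(np.arctan2(*(P[i]-P[i-1])[::-1])).round(1)) for i in range(4)])
# side handle top corners
c=big(s,(45,60,70),(85,255,255),(305,125,22,45));M=cv2.moments(c);u2=(M['m10']/M['m00'],M['m01']/M['m00']);print(u2,cv2.boundingRect(c),onz(s,u2,178),tri(t,u,s,u2))
# base corners
for p in((368,122),(298,380),(15,292)):
    q=(p[0]/3.3+375,p[1]/3.3+100);print("base",q,onz(t,q,6))
# rack plate corners in crop rack1
for p in((45,140),(250,97),(295,350),(88,395)):
    q=(p[0]/6+225,p[1]/6+140);print("plate",onz(t,q,90).round(1))
crop(t,455,173,489,207,16,"pics/f1.png")
crop(s,380,252,414,286,16,"pics/f2.png")
for n,u,z in(("beaker",(340,244),0),("dropper",(332,172),85)): print(n,onz(t,u,z))
E
```

```text
t ((471.0140075683594, 189.76251220703125), (17.9378662109375, 18.366436004638672), 122.22947692871094) [ 522.51232787 -285.99204307  131.        ]
s ((394.9581604003906, 266.7418212890625), (12.941754341125488, 16.938594818115234), 110.94835662841797) [ 519.04701939 -287.64558238  131.        ]
handle (244.0, 175.0) ((244.00001525878906, 175.0), (11.31370735168457, 11.31370735168457), 45.0) [554.14911676 189.31784955 178.        ]
[[554.4 205.9]
 [570.7 189.5]
 [553.9 172.8]
 [537.7 189.2]] [(np.float64(23.6), np.float64(44.9)), (np.float64(23.1), np.float64(-45.3)), (np.float64(23.6), np.float64(-135.3)), (np.float64(23.0), np.float64(134.7))]
(316.04819277108436, 137.18875502008032) (311, 134, 10, 8) [548.88570548 180.52961797 178.        ] (array([554.75719296, 191.61844534, 169.51694477]), np.float64(1.492878178329543))
base (486.5151515151515, 136.96969696969697) [ 667.58545117 -376.39678578    6.        ]
base (465.3030303030303, 215.15151515151516) [ 473.43930325 -314.64112453    6.        ]
base (379.54545454545456, 188.4848484848485) [ 541.84075211 -106.41168299    6.        ]
plate [595.1 237.2  90. ]
plate [610.2 158.4  90. ]
plate [513.4 141.1  90. ]
plate [497.4 219.7  90. ]
beaker [406.68222443  -7.19085189   0.        ]
dropper [572.12580825   9.95722465  85.        ]
```

View pics/f1.png

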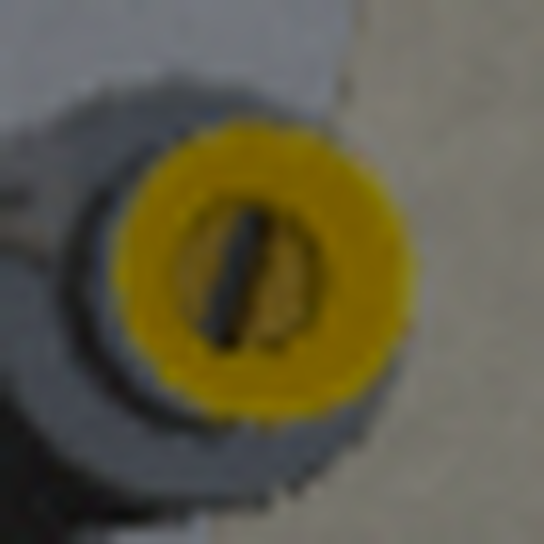

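View pics/f2.png

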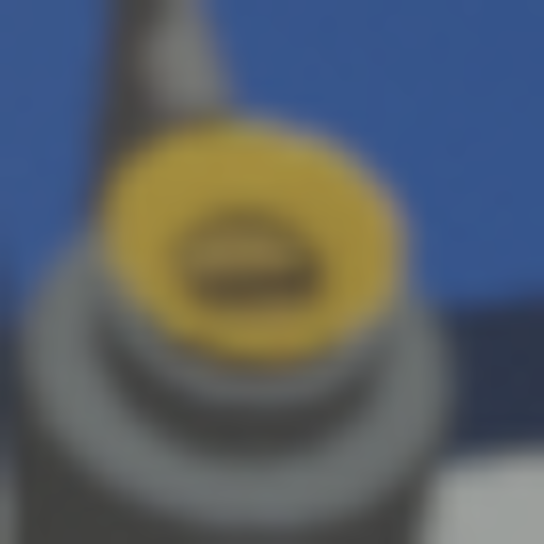

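Slot bearing is about −14.5° in the world and the station yaw about −17.5°. The funnel is near (522,−286) and the rack near (554,189). Next I'll refine the slot angle and write a move planner.

```bash
cat >> h.py <<'E'
from scipy.spatial.transform import Rotation as Rn
def state():
    from workcell import telemetry
    o=telemetry.get_obs(); R=Rn.from_rotvec(o["orientation"]).as_matrix()
    return o,R,np.arctan2(R[1,1],R[0,1])
def plan(x,y,z,phi=None):
    o,R,p=state(); d=R.T@(np.array([x,y,z])-o["ee_pos"])
    print("delta tool mm",d.round(1),"turn",None if phi is None else round(p-phi,4),"phi",p.round(4),"pos",o["ee_pos"].round(1),"w",round(o["width"],1),"F",o["ft_force"].round(1),"t",o["t"],"q",o["qpos"].round(2))
E
python3 - <<'E'
from h import *
t=load("top0.npz");s=load("side0.npz")
print(tri(t,(471.01,189.76),s,(394.96,266.74)))
# slot: dark pixels within bore
c=proj(t,[522.5,-286,120])[0];print(c)
g=cv2.cvtColor(t["color"],cv2.COLOR_BGR2HSV)
m=((g[...,1]<110)|(g[...,2]<50)).astype(np.uint8)
yy,xx=np.mgrid[:400,:640];r=np.hypot(xx-c[0],yy-c[1]);m&=(r<5.2).astype(np.uint8)
print(g[183:197,463:479,1]);
P=np.array([onz(t,(x,y),120)[:2] for x,y in zip(xx[m>0],yy[m>0])]);mu=P.mean(0);w,v=np.linalg.eigh(np.cov((P-mu).T));print(len(P),mu,w,np.degrees(np.arctan2(v[1,1],v[0,1])))
a=onz(t,(455+253/16,173+212/16),120);b=onz(t,(455+222/16,173+338/16),120);print(a,b,np.degrees(np.arctan2(*(a-b)[1::-1])))
plan(554,189.5,302,0.785)
E
```

```text
(array([ 521.62334641, -286.29267995,  128.57726305]), np.float64(2.4926780251151355))
[469.20154752 190.32605575]
[[ 19 100 238 255 255 255 255 255 255 255 255 255 255 255 153  81]
 [ 61 220 255 255 255 255 255 255 255 255 255 255 255 255 255 173]
 [151 255 255 255 255 255 255 255 255 255 255 255 255 255 255 255]
 [220 255 255 255 255 244 196  70 213 255 255 255 255 255 255 255]
 [255 255 255 255 232 195 135  19 220 214 255 255 255 255 255 255]
 [255 255 255 227 198 172  33  21 201 212 223 255 255 255 255 255]
 [255 255 255 203 206 188  26 102 227 208 199 255 255 255 255 255]
 [255 255 255 193 200 143  26 162 211 196 193 255 255 255 255 255]
 [255 255 255 214 173  44  15 219 203 191 210 255 255 255 255 255]
 [255 255 255 206 176  18 101 209 201 199 194 255 255 255 255 255]
 [241 255 255 255 129  12 181 203 187 190 225 255 255 255 255 255]
 [132 255 255 255 255 170 255 213 236 245 255 255 255 255 255 255]
 [ 20 157 255 255 255 255 255 255 255 255 255 255 255 255 255 255]
 [ 30  20 255 255 255 255 255 255 255 255 255 255 255 255 255 164]]
18 [ 523.56755448 -286.45455691] [ 1.73497385 31.7335309 ] 161.74463340555664
[ 531.31270276 -289.88425555  120.        ] [ 514.26877507 -284.93407403  120.        ] -16.195234522727592
delta tool mm [-4.832e+02 -2.938e+02  4.000e-01] turn 0.5149 phi 1.2999 pos [167.1 601.9 302. ] w 87.7 F [ 0.2 -0.3  0.1] t 0.1 q [ 1.28  0.42  1.63  0.    1.09 -0.02]
```

>>> send_rows(
  rows=[
    [-0.04,-0.0243,0,0,1],
    [-0.04,-0.0243,0,0,1],
    [-0.04,-0.0243,0,0,1],
    [-0.04,-0.0243,0,0,1],
    [-0.04,-0.0243,0,0,1],
  ],
)

```text
t: 0.6
ee_pos: [328.2, 430.1, 302.4]
orientation: [-0.423, -3.113, 0.001]
ft_force: [0.7, 0.3, -0.1]
width: 88.0
```

>>> send_rows(
  rows=[
    [-0.04,-0.0243,0,0,1],
    [-0.04,-0.0243,0,0,1],
    [-0.04,-0.0243,0,0,1],
    [-0.04,-0.0243,0,0,1],
    [-0.04,-0.0243,0,0,1],
  ],
)

```text
t: 1.1
ee_pos: [488.5, 259.4, 302.5]
orientation: [-0.424, -3.113, 0.0]
ft_force: [1.2, 1.2, 0.9]
width: 87.8
```

>>> send_rows(
  rows=[
    [-0.04,-0.0243,0,0.1,1],
    [0,0,0,0.1,1],
    [0,0,0,0.1,1],
    [0,0,0,0.1,1],
    [0,0,0,0.1,1],
  ],
)

```text
t: 1.6
ee_pos: [519.5, 226.6, 302.3]
orientation: [-1.188, -2.908, 0.001]
ft_force: [0.2, -0.3, -0.9]
width: 88.2
```

```bash
python3 - <<'E'
from h import *
plan(554,189.5,250,0.785)
E
```

```text
delta tool mm [-50.6  -2.3  52.2] turn 0.0103 phi 0.7953 pos [519.5 226.6 302.3] w 88.2 F [ 0.2 -0.3 -0.9] t 1.6 q [ 0.39  0.34  1.76  0.    1.04 -0.41]
```

>>> send_rows(
  rows=[
    [-0.0253,-0.0012,0,0.01,1],
    [-0.0253,-0.0012,0,0,1],
    [0,0,0,0,1],
  ],
)

```text
t: 1.9
ee_pos: [555.4, 188.3, 302.4]
orientation: [1.198, 2.904, -0.0]
ft_force: [0.0, -0.0, 0.3]
width: 88.1
```

```bash
python3 - <<'E'
from h import *
from workcell import get_image
plan(554,189.5,198,0.785)
for n in("side","top"):
    d=get_image(n);np.savez(n+"1.npz",**d)
s=load("side1.npz");t=load("top1.npz")
a=lambda d,x0,y0,w,h,k:cv2.resize(d["color"][y0:y0+h,x0:x0+w],None,fx=k,fy=k,interpolation=cv2.INTER_CUBIC)
cv2.imwrite("pics/a1.png",np.hstack([a(t,200,120,100,110,4),a(s,265,80,100,110,4)]))
E
```

```text
delta tool mm [ 1.900e+00 -1.000e-01  1.044e+02] turn 0.0031 phi 0.7881 pos [555.4 188.3 302.4] w 88.1 F [ 0.  -0.   0.3] t 1.9 q [ 0.31  0.37  1.72 -0.    1.06 -0.48]
```

View pics/a1.png

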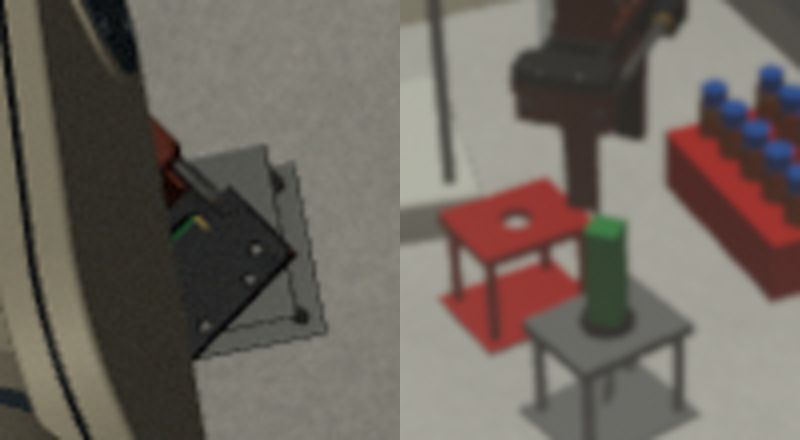

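The top view shows the gripper over the grey rack. In the side crop the handle at (605,230) is directly below the fingers, so I'll descend.

>>> send_rows(
  rows=[
    [0.002,0,0.02,0.003,1],
    [0,0,0.03,0,1],
    [0,0,0.03,0,1],
    [0,0,0.023,0,1],
    [0,0,0,0,1],
  ],
)

```text
t: 2.5
ee_pos: [550.0, 191.3, 196.6]
orientation: [-1.197, -2.899, 0.007]
ft_force: [0.4, -0.8, -0.6]
width: 87.8
```

```bash
python3 - <<'E'
from h import *
from workcell import get_image
plan(554,189.5,198,0.785)
d=get_image("side");crop(d,265,80,365,190,5,"pics/a2.png")
E
```

```text
delta tool mm [-4.1  1.5 -1.4] turn 0.0029 phi 0.7879 pos [550.  191.3 196.6] w 87.8 F [ 0.4 -0.8 -0.6] t 2.5 q [ 0.31  0.5   1.79  0.    0.85 -0.47]
```

View pics/a2.png

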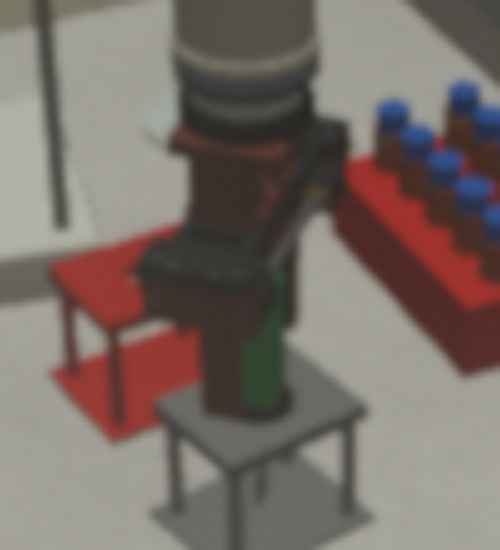

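>>> send_rows(
  rows=[
    [-0.004,0.0015,-0.002,0.003,1],
    [0,0,0,0,1],
  ],
)

```text
t: 2.75
ee_pos: [557.9, 189.9, 203.6]
orientation: [1.203, 2.899, 0.004]
ft_force: [-0.5, -0.2, -0.0]
width: 87.8
```

```bash
python3 - <<'E'
from h import *
plan(554,189.5,198,0.785)
print(state()[1].round(4), state()[0]["qvel"].round(3))
E
```

```text
delta tool mm [ 2.5 -3.   5.6] turn -0.001 phi 0.784 pos [557.9 189.9 203.6] w 87.8 F [-0.5 -0.2 -0. ] t 2.75 q [ 0.31  0.5   1.78 -0.    0.86 -0.48]
[[-0.7061  0.7081  0.0034]
 [ 0.7081  0.7061  0.0011]
 [-0.0017  0.0032 -1.    ]] [-0.001 -0.002  0.01  -0.    -0.008  0.003]
```

>>> send_rows(
  rows=[
    [0,0,0,0,1],
    [0,0,0,0,1],
  ],
)

```text
t: 2.95
ee_pos: [556.9, 189.5, 202.6]
orientation: [1.204, 2.9, 0.002]
ft_force: [0.2, -0.6, 0.0]
width: 87.6
```

```bash
python3 - <<'E'
from h import *
plan(554,189.5,198,0.785)
E
```

```text
delta tool mm [ 2.  -2.1  4.6] turn -0.0012 phi 0.7838 pos [556.9 189.5 202.6] w 87.6 F [ 0.2 -0.6  0. ] t 2.95 q [ 0.31  0.5   1.78  0.    0.86 -0.48]
```

>>> send_rows(
  rows=[
    [0.002,-0.002,0.004,0,1],
    [0,0,0,0,1],
    [0,0,0,0,1],
    [0,0,0,0,1],
  ],
)

```text
t: 3.35
ee_pos: [553.7, 189.4, 197.6]
orientation: [-1.204, -2.902, 0.0]
ft_force: [-0.7, 0.1, 0.2]
width: 87.5
```

```bash
python3 - <<'E'
from h import *
plan(554,189.5,198,0.785)
E
```

```text
delta tool mm [-0.2  0.3 -0.4] turn -0.001 phi 0.784 pos [553.7 189.4 197.6] w 87.5 F [-0.7  0.1  0.2] t 3.35 q [ 0.31  0.5   1.79 -0.    0.85 -0.47]
```

>>> send_rows(
  rows=[
    [0,0,0,0,-1],
    [0,0,0,0,-1],
    [0,0,0,0,-1],
    [0,0,0,0,-1],
    [0,0,0,0,-1],
  ],
)

```text
t: 3.85
ee_pos: [553.7, 189.5, 197.7]
orientation: [1.204, 2.902, 0.0]
ft_force: [-0.2, -0.1, 1.0]
width: 51.4
```

>>> send_rows(
  rows=[
    [0,0,0,0,-1],
    [0,0,0,0,-1],
    [0,0,0,0,-1],
    [0,0,0,0,-1],
    [0,0,0,0,-1],
  ],
)

```text
t: 4.35
ee_pos: [553.7, 189.5, 197.7]
orientation: [1.204, 2.902, 0.0]
ft_force: [-0.7, 1.0, -0.9]
width: 25.9
```

>>> send_rows(
  rows=[
    [0,0,0,0,-1],
    [0,0,-0.01,0,-1],
    [0,0,-0.02,0,-1],
    [0,0,-0.03,0,-1],
    [0,0,-0.03,0,-1],
  ],
)

```text
t: 4.85
ee_pos: [553.3, 189.3, 288.8]
orientation: [-1.204, -2.901, 0.001]
ft_force: [-0.0, 2.0, -1.4]
width: 26.1
```

>>> send_rows(
  rows=[
    [0,0,-0.03,0,-1],
    [0,0,-0.03,0,-1],
    [0,0,-0.03,0,-1],
    [0,0,0,0,-1],
    [0,0,0,0,-1],
  ],
)

```text
t: 5.35
ee_pos: [553.5, 189.4, 378.1]
orientation: [1.204, 2.901, 0.001]
ft_force: [-0.1, 0.1, -1.9]
width: 25.8
```

```bash
python3 - <<'E'
from h import *
from workcell import get_image
d=get_image("side");np.savez("side2.npz",**d);crop(d,270,60,350,170,5,"pics/b1.png")
print(d["tvec"])
plan(521.5,-286,385,-0.29)
E
```

```text
[-430.73941141  237.66061471 1143.57151532]
delta tool mm [-314.2 -357.9   -7.9] turn 1.074 phi 0.784 pos [553.1 189.2 376.9] w 25.7 F [-0.3  0.3 -2.4] t 5.4 q [ 0.31  0.29  1.65 -0.    1.21 -0.47]
```

View pics/b1.png

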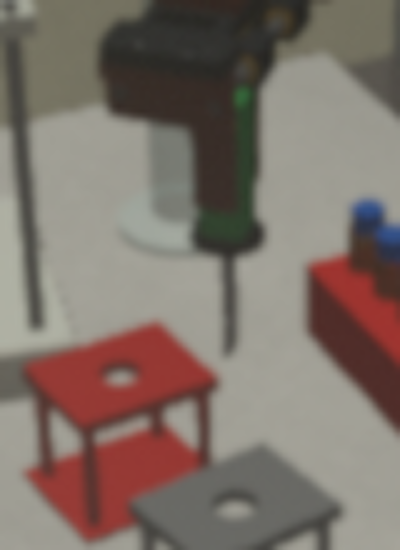

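The side crop shows the driver hanging straight in the fingers with its tip at (230,352). The blade looks no wider than the shank, so its width lies along the jaw direction (world 45°). Now I'll travel to the screw.

>>> send_rows(
  rows=[
    [-0.01,-0.012,-0.01,0,-1],
    [-0.028,-0.032,-0.005,0,-1],
    [-0.028,-0.032,0,0,-1],
    [-0.028,-0.032,0,0,-1],
    [-0.028,-0.032,0,0,-1],
  ],
)

```text
t: 5.9
ee_pos: [539.6, 1.9, 392.0]
orientation: [-1.203, -2.9, 0.002]
ft_force: [1.0, 0.3, -1.1]
width: 26.3
```

>>> send_rows(
  rows=[
    [-0.028,-0.032,0,0,-1],
    [-0.028,-0.032,0,0,-1],
    [-0.028,-0.032,0,0,-1],
    [-0.028,-0.032,0,0,-1],
    [-0.028,-0.032,0,0,-1],
  ],
)

```text
t: 6.4
ee_pos: [524.9, -210.2, 392.0]
orientation: [-1.204, -2.899, 0.0]
ft_force: [1.4, 1.0, -1.0]
width: 25.8
```

>>> send_rows(
  rows=[
    [-0.015,-0.02,0,0,-1],
    [0,0,0,0.13,-1],
    [0,0,0,0.13,-1],
    [0,0,0,0.13,-1],
    [0,0,0,0.13,-1],
  ],
)

```text
t: 6.9
ee_pos: [521.6, -233.4, 391.8]
orientation: [-1.916, -2.487, 0.001]
ft_force: [0.8, -0.2, -1.6]
width: 26.0
```

>>> send_rows(
  rows=[
    [0,0,0,0.13,-1],
    [0,0,0,0.13,-1],
    [0,0,0,0.13,-1],
    [0,0,0,0.13,-1],
    [0,0,0,0,-1],
  ],
)

```text
t: 7.4
ee_pos: [521.8, -233.2, 391.9]
orientation: [-2.487, -1.917, 0.002]
ft_force: [-0.3, 0.2, -1.3]
width: 25.8
```

```bash
python3 - <<'E'
from h import *
plan(521.5,-286,385,-0.29)
E
```

```text
delta tool mm [-51.2  13.2   6.9] turn 0.0325 phi -0.2575 pos [ 521.8 -233.2  391.9] w 25.8 F [-0.3  0.2 -1.3] t 7.4 q [-0.44  0.25  1.66 -0.    1.23 -0.18]
```

>>> send_rows(
  rows=[
    [-0.026,0.0065,0,0.03,-1],
    [-0.026,0.0065,0,0,-1],
    [0,0,0,0,-1],
    [0,0,0,0,-1],
    [0,0,0,0,-1],
  ],
)

```text
t: 7.9
ee_pos: [520.9, -285.7, 392.3]
orientation: [-2.513, -1.883, 0.0]
ft_force: [1.0, 0.1, -1.4]
width: 25.7
```

```bash
python3 - <<'E'
from h import *
from workcell import get_image
plan(521.5,-286,345,-0.29)
for n in("side","top"):
    d=get_image(n);np.savez(n+"3.npz",**d)
s=load("side3.npz");t=load("top3.npz")
a=lambda d,x0,y0,w,h,k:cv2.resize(d["color"][y0:y0+h,x0:x0+w],None,fx=k,fy=k,interpolation=cv2.INTER_CUBIC)
cv2.imwrite("pics/c1.png",np.hstack([a(t,410,120,100,130,4),a(s,345,160,100,130,4)]))
E
```

```text
delta tool mm [-0.1  0.7 47.3] turn 0.0055 phi -0.2845 pos [ 520.9 -285.7  392.3] w 25.7 F [ 1.   0.1 -1.4] t 7.9 q [-0.52  0.29  1.61  0.    1.24 -0.24]
```

View pics/c1.png

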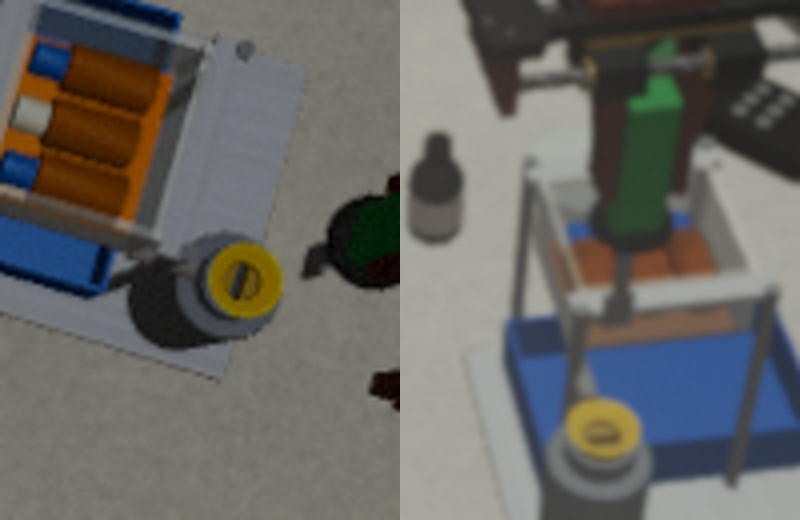

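```bash
python3 - <<'E'
from h import *
s=load("side3.npz");t=load("top3.npz")
P=[520.9,-285.7,212.6]; print(proj(t,P),proj(s,P), "funnel exp from top",onz(t,(471,189.8),131))
a=lambda d,x0,y0,w,h,k:cv2.resize(d["color"][y0:y0+h,x0:x0+w],None,fx=k,fy=k,interpolation=cv2.INTER_CUBIC)
A=a(t,475,165,34,34,12);B=a(s,383,215,34,34,12)
cv2.imwrite("pics/c2.png",np.clip(np.hstack([A,B]).astype(float)*1.5,0,255))
E
```

```text
[[486.05173089 185.94206605]] [[398.84141459 240.34189048]] funnel exp from top [ 522.43239652 -285.95853043  131.        ][ WARN:0@0.713] global loadsave.cpp:1063 imwrite_ Unsupported depth image for selected encoder is fallbacked to CV_8U.
```

View pics/c2.png

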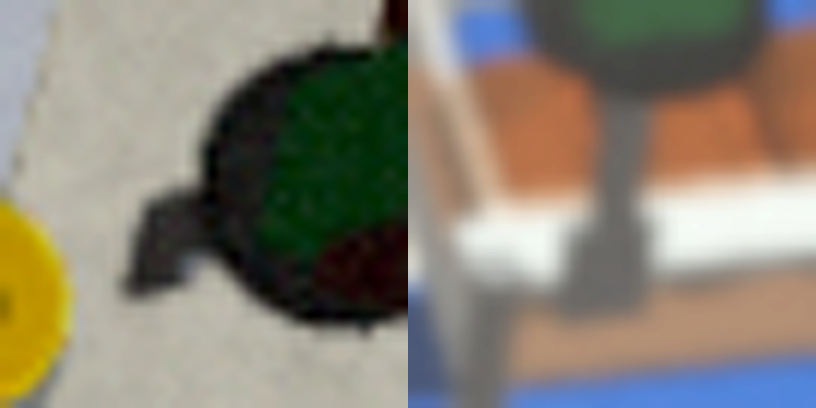

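The views agree with kinematics: the tip is seen at top (486,185) and side (399,240) against predictions (486,186) and (399,240). The blade is parallel to the slot, so I'll lower it to just above the funnel rim.

>>> send_rows(
  rows=[
    [0,0.0005,0.015,0.005,-1],
    [0,0,0.02,0,-1],
    [0,0,0.02,0,-1],
    [0,0,0.015,0,-1],
    [0,0,0,0,-1],
  ],
)

```text
t: 8.5
ee_pos: [520.7, -285.4, 319.7]
orientation: [-2.516, -1.874, 0.003]
ft_force: [-0.2, 0.1, -1.8]
width: 25.7
```

>>> send_rows(
  rows=[
    [0,0,0,0,-1],
    [0,0,0,0,-1],
  ],
)

```text
t: 8.7
ee_pos: [522.3, -286.6, 323.6]
orientation: [2.519, 1.875, 0.001]
ft_force: [-0.6, -0.2, -0.9]
width: 25.9
```

```bash
python3 - <<'E'
from h import *
from workcell import get_image
plan(521.5,-286.2,300,-0.29)
for n in("side","top"):
    d=get_image(n);np.savez(n+"4.npz",**d)
s=load("side4.npz");t=load("top4.npz")
a=lambda d,x0,y0,w,h,k:cv2.resize(d["color"][y0:y0+h,x0:x0+w],None,fx=k,fy=k,interpolation=cv2.INTER_CUBIC)
A=a(t,455,165,34,34,12);B=a(s,378,240,34,34,12)
cv2.imwrite("pics/d1.png",np.clip(np.hstack([A,B]).astype(float)*1.5,0,255).astype(np.uint8))
E
```

```text
delta tool mm [ 0.1 -0.9 23.6] turn -0.0008 phi -0.2908 pos [ 522.3 -286.6  323.6] w 25.9 F [-0.6 -0.2 -0.9] t 8.7 q [-0.52  0.36  1.68 -0.    1.1  -0.23]
```

View pics/d1.png

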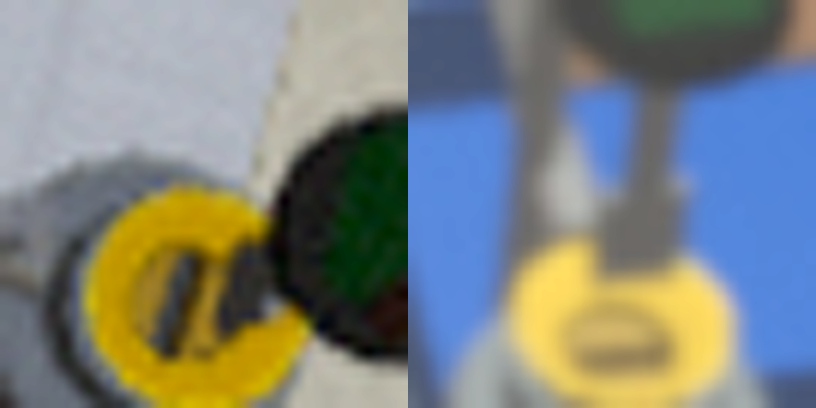

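```bash
python3 - <<'E'
from h import *
s=load("side4.npz");t=load("top4.npz")
for P in([522.3,-286.6,143.9],[522.3,-286.6,131],[520.5,-286.6,131],[522.3,-285,131]): print(P,proj(t,P)[0].round(2),proj(s,P)[0].round(2))
print("tip side obs",378+(642-408+.5)/12-.5,240+272.5/12-.5,"funnel obs top 471.01,189.76 side 394.96,266.74")
E
```

```text
[522.3, -286.6, 143.9] [473.5  189.19] [396.52 262.05]
[522.3, -286.6, 131] [471.3  189.86] [395.96 265.9 ]
[520.5, -286.6, 131] [471.34 190.7 ] [395.26 266.18]
[522.3, -285, 131] [470.55 189.87] [395.57 265.4 ]
tip side obs 397.0416666666667 262.2083333333333 funnel obs top 471.01,189.76 side 394.96,266.74
```

>>> send_rows(
  rows=[
    [0,-0.0012,0.004,0,-1],
    [0,0,0.004,0,-1],
    [0,0,0.004,0,-1],
    [0,0,0.004,0,-1],
    [0,0,0,0,-1],
  ],
)

```text
t: 9.3
ee_pos: [520.3, -285.9, 305.8]
orientation: [-2.519, -1.875, 0.001]
ft_force: [-0.2, -0.3, -1.7]
width: 25.6
```

>>> send_rows(
  rows=[
    [0,0,0.002,0,-1],
    [0,0,0.002,0,-1],
    [0,0,0,0,-1],
  ],
)

```text
t: 9.6
ee_pos: [520.6, -286.0, 302.4]
orientation: [-2.52, -1.876, 0.0]
ft_force: [0.2, 0.1, -1.4]
width: 25.6
```

```bash
python3 - <<'E'
from h import *
plan(521.1,-286.2,300,-0.29)
E
```

```text
delta tool mm [-0.1  0.6  2.4] turn -0.001 phi -0.291 pos [ 520.6 -286.   302.4] w 25.6 F [ 0.2  0.1 -1.4] t 9.6 q [-0.52  0.38  1.7  -0.    1.06 -0.23]
```

>>> send_rows(
  rows=[
    [0,0,0.001,0,-1],
    [0,0,0.001,0,-1],
    [0,0,0.001,0,-1],
    [0,0,0,0,-1],
  ],
)

```text
t: 10.0
ee_pos: [520.6, -286.0, 299.6]
orientation: [-2.52, -1.876, 0.0]
ft_force: [-0.2, -0.1, -1.5]
width: 25.7
```

>>> send_rows(
  rows=[
    [0,0,0.001,0,-1],
    [0,0,0.001,0,-1],
    [0,0,0.001,0,-1],
    [0,0,0,0,-1],
  ],
)

```text
t: 10.4
ee_pos: [520.6, -286.0, 296.5]
orientation: [-2.52, -1.876, 0.0]
ft_force: [-0.6, 0.0, -1.4]
width: 26.1
```

```bash
python3 - <<'E'
from h import *
plan(521.1,-286.2,294,-0.29)
E
```

```text
delta tool mm [-0.1  0.6  2.5] turn -0.001 phi -0.291 pos [ 520.6 -286.   296.5] w 26.1 F [-0.6  0.  -1.4] t 10.4 q [-0.52  0.39  1.71 -0.    1.05 -0.23]
```

No contact force and the tip is already about 3 mm below the head face, so the blade is in the slot. I'll go a little deeper.

>>> send_rows(
  rows=[
    [0,0,0.001,0,-1],
    [0,0,0.001,0,-1],
    [0,0,0,0,-1],
    [0,0,0,0,-1],
  ],
)

```text
t: 10.8
ee_pos: [520.6, -286.0, 294.6]
orientation: [-2.52, -1.876, 0.0]
ft_force: [-1.3, 0.6, -2.0]
width: 26.1
```

>>> send_rows(
  rows=[
    [0,0,0.001,0,-1],
    [0,0,0,0,-1],
    [0,0,0,0,-1],
  ],
)

```text
t: 11.1
ee_pos: [520.6, -286.0, 293.7]
orientation: [-2.52, -1.876, 0.0]
ft_force: [0.1, -0.5, -2.0]
width: 26.0
```

```bash
python3 - <<'E'
from h import *
from workcell import telemetry
plan(521.1,-286.2,294,-0.29)
print(telemetry.get_obs()["moment"])
E
```

```text
delta tool mm [-0.   0.5 -0.3] turn -0.001 phi -0.291 pos [ 520.6 -286.   293.7] w 26.0 F [ 0.1 -0.5 -2. ] t 11.1 q [-0.52  0.39  1.71  0.    1.05 -0.23]
[-0.11136211  0.07582985  0.01504816]
```

>>> send_rows(
  rows=[
    [0,0,0,-0.06,-1],
    [0,0,0,-0.06,-1],
    [0,0,0,-0.06,-1],
    [0,0,0,-0.06,-1],
    [0,0,0,-0.06,-1],
  ],
)

```text
t: 11.6
ee_pos: [520.7, -285.8, 293.7]
orientation: [-2.209, -2.233, -0.001]
ft_force: [-0.1, 0.6, -1.2]
width: 25.9
```

```bash
python3 - <<'E'
from h import *
from workcell import telemetry
plan(521.1,-286.2,294,-0.29)
print(telemetry.get_obs()["moment"])
E
```

```text
delta tool mm [-0.4  0.4 -0.3] turn 0.3011 phi 0.0111 pos [ 520.7 -285.8  293.7] w 25.9 F [-0.1  0.6 -1.2] t 11.6 q [-0.52  0.39  1.71  0.    1.05 -0.53]
[ 0.23325481 -0.01315707 -0.08045071]
```

>>> send_rows(
  rows=[
    [0,0,0,-0.06,-1],
    [0,0,0,-0.06,-1],
    [0,0,0,-0.06,-1],
    [0,0,0,-0.06,-1],
    [0,0,0,-0.06,-1],
  ],
)

```text
t: 12.1
ee_pos: [520.7, -286.0, 293.7]
orientation: [1.85, 2.539, 0.0]
ft_force: [0.1, 0.9, -2.6]
width: 25.7
```

```bash
python3 - <<'E'
from h import *
from workcell import telemetry,get_image
plan(521.1,-286.2,294,-0.29)
print(telemetry.get_obs()["moment"])
d=get_image("side");crop(d,350,190,470,310,5,"pics/e1.png")
E
```

```text
delta tool mm [-0.3  0.3 -0.3] turn 0.6013 phi 0.3113 pos [ 520.7 -286.   293.7] w 25.7 F [ 0.1  0.9 -2.6] t 12.1 q [-0.52  0.39  1.71  0.    1.05 -0.83]
[-0.06257712 -0.05276376 -0.15979342]
```

View pics/e1.png

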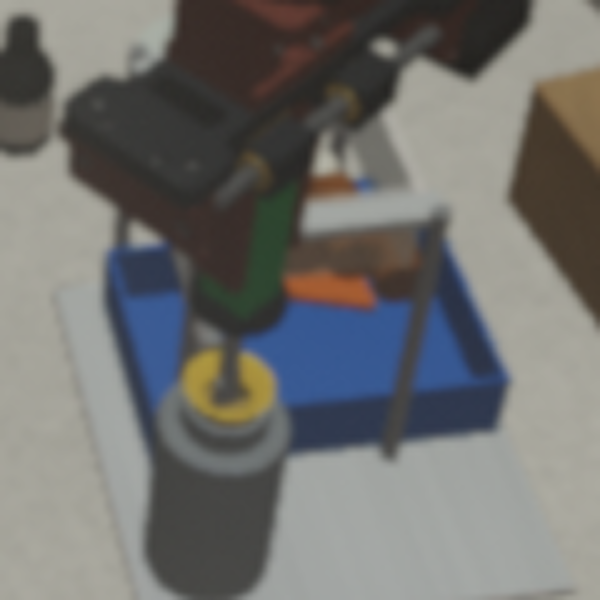

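The blade is in the funnel at (230,385). The moment is −0.16 N·m, the screw's friction, and the orange trap edge at (330,290) is tilting down, so I'll keep turning.

>>> send_rows(
  rows=[
    [0,0,0,-0.06,-1],
    [0,0,0,-0.06,-1],
    [0,0,0,-0.06,-1],
    [0,0,0,-0.06,-1],
    [0,0,0,-0.06,-1],
  ],
)

```text
t: 12.65
ee_pos: [520.8, -286.2, 293.7]
orientation: [1.451, 2.785, -0.0]
ft_force: [0.4, -1.2, -1.6]
width: 26.0
```

>>> send_rows(
  rows=[
    [0,0,0,-0.06,-1],
    [0,0,0,-0.06,-1],
    [0,0,0,-0.06,-1],
    [0,0,0,0,-1],
    [0,0,0,0,-1],
  ],
)

```text
t: 13.15
ee_pos: [520.9, -286.3, 293.8]
orientation: [1.2, 2.902, -0.0]
ft_force: [0.9, -1.6, -2.9]
width: 25.8
```

```bash
python3 - <<'E'
from h import *
from workcell import telemetry,get_image
plan(521.1,-286.2,294,-0.29)
print(telemetry.get_obs()["moment"])
a=lambda d,x0,y0,w,h,k:cv2.resize(d["color"][y0:y0+h,x0:x0+w],None,fx=k,fy=k,interpolation=cv2.INTER_CUBIC)
t=get_image("top");s=get_image("side")
cv2.imwrite("pics/e2.png",np.hstack([a(t,375,95,100,120,4),a(s,360,190,100,120,4)]))
E
```

```text
delta tool mm [-0.1  0.2 -0.2] turn 1.0767 phi 0.7867 pos [ 520.9 -286.3  293.8] w 25.8 F [ 0.9 -1.6 -2.9] t 13.15 q [-0.52  0.39  1.71 -0.    1.04 -1.31]
[-0.44238147 -0.44104064 -0.13512834]
```

View pics/e2.png

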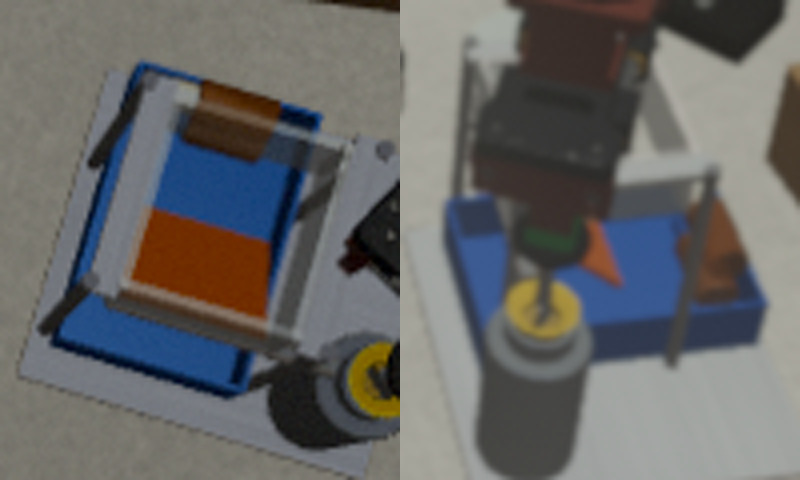

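Bottles have dropped and piled near the tray's far end. I'll take a closer look.

```bash
python3 - <<'E'
from h import *
from workcell import get_image
a=lambda d,x0,y0,w,h,k:cv2.resize(np.clip(d["color"][y0:y0+h,x0:x0+w]*1.4,0,255).astype(np.uint8),None,fx=k,fy=k,interpolation=cv2.INTER_CUBIC)
t=get_image("top");s=get_image("side")
np.savez("top5.npz",**t);np.savez("side5.npz",**s)
cv2.imwrite("pics/e3.png",np.hstack([a(t,405,95,60,80,6.6),a(s,410,210,60,80,6.6)]))
for d,b in((t,(415,105,50,40)),(s,(425,235,30,35))):
  x,y,w,h=b
  for (u,v) in [(x+i,y+j) for i in range(0,w,8) for j in range(0,h,5)]:
    z=d["z_map"][v,u]
    if z>0:
      R,tt,c=cam(d);C,r=ray(d,(u,v));P=C+r*z/(R@r)[2]
      if d["color"][v,u,2]>1.3*d["color"][v,u,0]: print((u,v),P.round(0))
E
```

```text
(423, 125) [ 659. -183.  154.]
(423, 130) [ 681. -213.   29.]
(431, 120) [ 695. -224.   64.]
(431, 125) [ 654. -196.  170.]
(431, 130) [ 652. -204.  137.]
(439, 120) [ 695. -243.   65.]
(439, 125) [ 652. -211.  175.]
(439, 130) [ 647. -216.  154.]
(441, 245) [ 697. -232.   61.]
(441, 250) [ 687. -245.   60.]
(441, 255) [ 681. -255.   55.]
(441, 260) [ 684. -256.   36.]
```

View pics/e3.png

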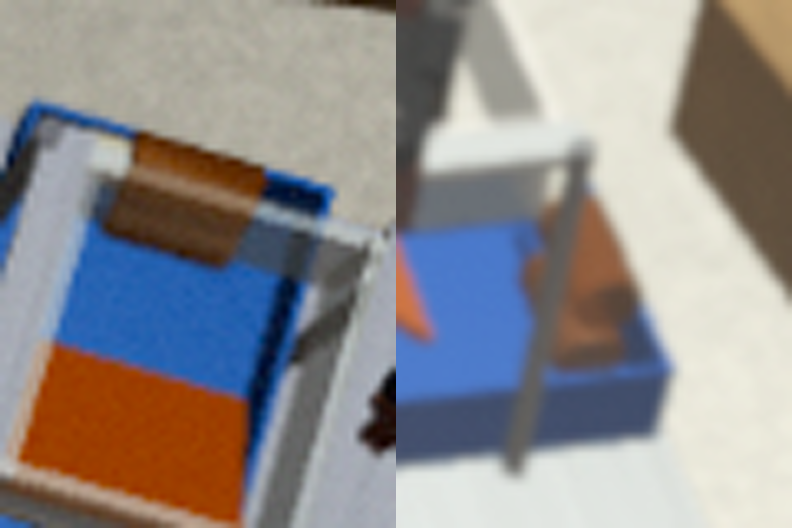

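```bash
python3 - <<'E'
from h import *
t=load("top0.npz");t5=load("top5.npz");s5=load("side5.npz")
th=-0.305;R=np.array([[np.cos(th),-np.sin(th)],[np.sin(th),np.cos(th)]])
st=lambda P:(R.T@(np.array(P[:2])-[521.5,-286.2])+[-50,-68]).round(1)
C=[]
for p in((112,35),(265,78),(205,308),(45,265)):
    C.append(onz(t,((p[0]+.5)/3.3+374.5,(p[1]+.5)/3.3+99.5),46));print("tray corner",C[-1].round(1),st(C[-1]))
o=np.mean(C,0);print("tray c",o,st(o))
for x,y in((130,130),(265,165),(240,268),(105,230),(115,155)):
    P=onz(t5,((x+.5)/6.6+404.5,(y+.5)/6.6+94.5),55);print("bottle px",st(P)-st(o))
# z-map cloud of side amber pixels, tray frame
d=s5;Rm,tt,c=cam(d);hsv=cv2.cvtColor(d["color"],cv2.COLOR_BGR2HSV)
for v in range(236,268,3):
  for u in range(428,456,3):
    if hsv[v,u,0]<16 and hsv[v,u,1]>90:
      z=d["z_map"][v,u]
      if z>0:
        C_,r=ray(d,(u,v));P=C_+r*z/(Rm@r)[2];print((u,v),st(P)-st(o),P[2].round(0))
E
```

```text
tray corner [ 725.6 -176.    46. ] [111.6  98.4]
tray corner [ 692.  -285.9   46. ] [112.6 -16.5]
tray corner [ 524.9 -235.8   46. ] [-61.9 -18.9]
tray corner [ 557.3 -122.6   46. ] [-64.9  98.8]
tray c [ 624.98041761 -205.08154719   46.        ] [24.3 40.4]
bottle px [85.2 20.6]
bottle px [ 86.7 -29.3]
bottle px [ 47.5 -30.5]
bottle px [47.1 19.5]
bottle px [74.7 23.3]
(440, 242) [78.2  7.2] 60.0
(437, 245) [ 32.1 -69.3] 139.0
(440, 245) [73.3 -5.5] 63.0
(437, 248) [ 63.9 -11.6] 61.0
(440, 248) [ 69.8 -15.4] 64.0
(443, 248) [ 77.1 -16.5] 64.0
(431, 251) [58.3  5. ] 32.0
(437, 251) [ 61.7 -19.2] 58.0
(440, 251) [ 67.4 -23.2] 62.0
(443, 251) [ 72.9 -27.7] 66.0
(437, 254) [ 59.9 -26. ] 55.0
(440, 254) [ 65.2 -30.8] 60.0
(437, 257) [ 58.2 -32.7] 52.0
(440, 257) [ 65.3 -34. ] 52.0
(437, 260) [ 62.9 -27.2] 34.0
(440, 260) [ 70.  -28.7] 34.0
```

>>> send_rows(
  rows=[
    [0,0,0,0,-1],
    [0,0,0,0,-1],
    [0,0,0,0,-1],
    [0,0,0,0,-1],
    [0,0,0,0,-1],
  ],
)

```text
t: 13.85
ee_pos: [520.9, -286.2, 293.8]
orientation: [1.197, 2.904, -0.0]
ft_force: [3.6, -1.9, -4.2]
width: 26.1
```

```bash
python3 - <<'E'
from h import *
from workcell import get_image
a=lambda d,x0,y0,w,h,k:cv2.resize(np.clip(d["color"][y0:y0+h,x0:x0+w]*1.4,0,255).astype(np.uint8),None,fx=k,fy=k,interpolation=cv2.INTER_CUBIC)
t=get_image("top");s=get_image("side")
cv2.imwrite("pics/e4.png",np.hstack([a(t,405,95,50,50,8),a(s,415,230,50,50,8)]))
E
```

```text
(no output)
```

View pics/e4.png

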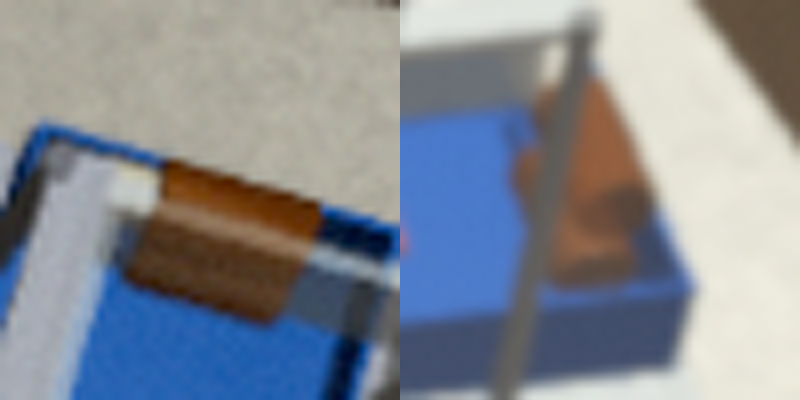

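Only two bottles are clearly visible in the pile, so I need to find the third.

```bash
python3 - <<'E'
from h import *
from workcell import get_image
a=lambda d,x0,y0,w,h,k:cv2.resize(np.clip(d["color"][y0:y0+h,x0:x0+w]*1.6,0,255).astype(np.uint8),None,fx=k,fy=k,interpolation=cv2.INTER_CUBIC)
t=get_image("top");s=get_image("side")
cv2.imwrite("pics/e5.png",a(t,370,90,130,140,4.2))
cv2.imwrite("pics/e6.png",a(s,355,190,110,120,5))
E
```

```text
(no output)
```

View pics/e5.png

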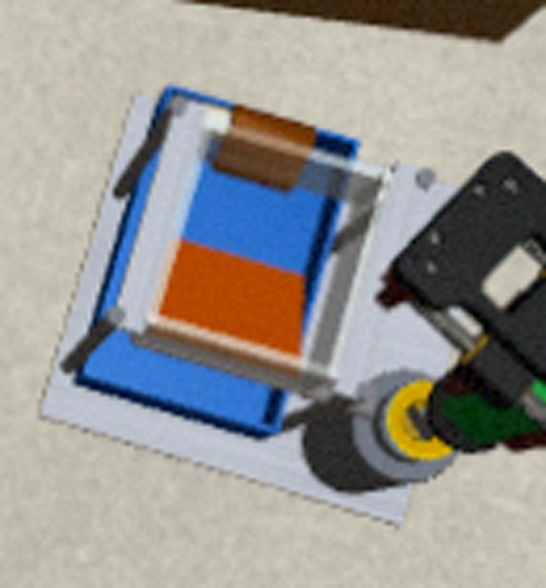

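View pics/e6.png

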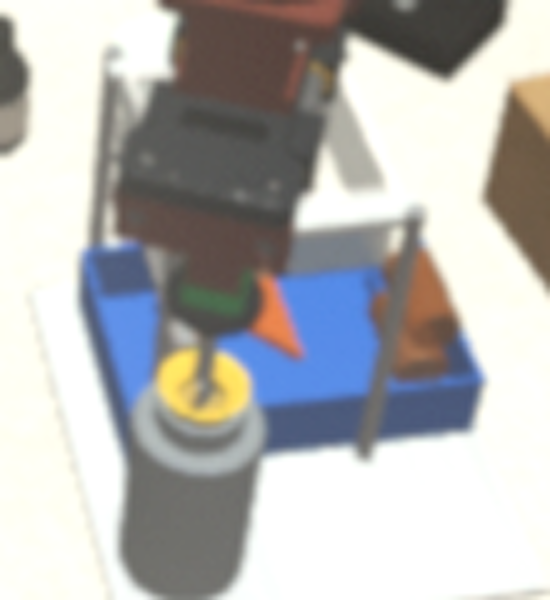

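The hopper and the bench are both clear of bottles. The door at (240,300) is hanging open and bare, and the pile is inside the tray at (265,150). The third bottle is either in the pile or under the door, and either way inside the tray. I'll turn back now.

>>> send_rows(
  rows=[
    [0,0,0,0.06,-1],
    [0,0,0,0.06,-1],
    [0,0,0,0.06,-1],
    [0,0,0,0.06,-1],
    [0,0,0,0.06,-1],
  ],
)

```text
t: 14.55
ee_pos: [520.1, -285.6, 293.7]
orientation: [-1.62, -2.69, -0.0]
ft_force: [0.8, -0.9, -1.5]
width: 26.0
```

>>> send_rows(
  rows=[
    [0,0,0,0.06,-1],
    [0,0,0,0.06,-1],
    [0,0,0,0.06,-1],
    [0,0,0,0.06,-1],
    [0,0,0,0.06,-1],
  ],
)

```text
t: 15.05
ee_pos: [520.3, -286.4, 293.8]
orientation: [2.004, 2.419, -0.002]
ft_force: [1.0, -4.3, -2.6]
width: 25.9
```

```bash
python3 - <<'E'
from h import *
from workcell import telemetry,get_image
plan(521.1,-286.2,294,-0.29)
print(telemetry.get_obs()["moment"])
E
```

```text
delta tool mm [ 0.1  0.8 -0.2] turn 0.4774 phi 0.1874 pos [ 520.3 -286.4  293.8] w 25.9 F [ 1.  -4.3 -2.6] t 15.05 q [-0.52  0.39  1.71 -0.    1.05 -0.71]
[-1.30372477 -0.33109734  0.25023328]
```

>>> send_rows(
  rows=[
    [0,0,0,0.06,-1],
    [0,0,0,0.06,-1],
    [0,0,0,0.06,-1],
    [0,0,0,0.06,-1],
    [0,0,0,0.06,-1],
  ],
)

```text
t: 15.55
ee_pos: [520.1, -286.1, 293.8]
orientation: [-2.342, -2.092, 0.002]
ft_force: [1.2, -3.3, -1.7]
width: 25.7
```

>>> send_rows(
  rows=[
    [0,0,0,0.06,-1],
    [0,0,0,0.06,-1],
    [0,0,0,0.06,-1],
    [0,0,0,0.03,-1],
    [0,0,0,0,-1],
  ],
)

```text
t: 16.05
ee_pos: [520.0, -285.8, 293.8]
orientation: [-2.546, -1.838, 0.002]
ft_force: [-0.8, -1.3, -0.1]
width: 25.9
```

```bash
python3 - <<'E'
from h import *
from workcell import telemetry,get_image
plan(521.1,-286.2,294,-0.29)
print(telemetry.get_obs()["moment"])
a=lambda d,x0,y0,w,h,k:cv2.resize(np.clip(d["color"][y0:y0+h,x0:x0+w]*1.4,0,255).astype(np.uint8),None,fx=k,fy=k,interpolation=cv2.INTER_CUBIC)
t=get_image("top");s=get_image("side")
cv2.imwrite("pics/g1.png",np.hstack([a(t,375,95,100,120,4),a(s,360,190,100,120,4)]))
E
```

```text
delta tool mm [-0.   1.1 -0.2] turn -0.0306 phi -0.3206 pos [ 520.  -285.8  293.8] w 25.9 F [-0.8 -1.3 -0.1] t 16.05 q [-0.52  0.39  1.71 -0.    1.05 -0.2 ]
[-0.60564067  0.18349548  0.20859663]
```

View pics/g1.png

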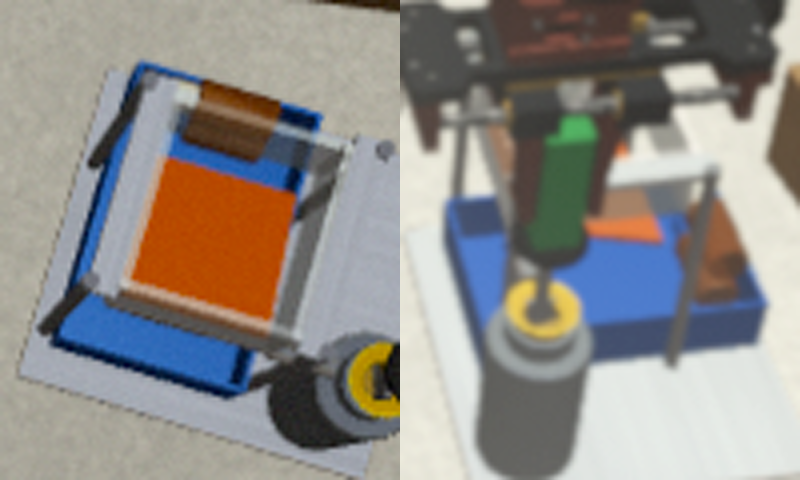

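The door is nearly up, and the tray under it is empty, so all three bottles are in the pile. I'll creep to the shut stop.

>>> send_rows(
  rows=[
    [0,0,0,0.03,-1],
    [0,0,0,0.03,-1],
    [0,0,0,0.03,-1],
    [0,0,0,0,-1],
  ],
)

```text
t: 16.55
ee_pos: [520.1, -285.7, 293.7]
orientation: [-2.626, -1.721, 0.002]
ft_force: [-2.9, -1.0, 2.3]
width: 25.8
```

```bash
python3 - <<'E'
from h import *
from workcell import telemetry,get_image
plan(521.1,-286.2,294,-0.29)
print(telemetry.get_obs()["moment"])
E
```

```text
delta tool mm [-0.   1.1 -0.3] turn -0.1203 phi -0.4103 pos [ 520.1 -285.7  293.7] w 25.8 F [-2.9 -1.   2.3] t 16.55 q [-0.52  0.39  1.71 -0.    1.05 -0.11]
[-0.30067409  0.61485212  0.16311462]
```

>>> send_rows(
  rows=[
    [0,0,0,0.03,-1],
    [0,0,0,0.03,-1],
    [0,0,0,0,-1],
  ],
)

```text
t: 16.85
ee_pos: [520.1, -285.7, 293.7]
orientation: [-2.676, -1.642, 0.001]
ft_force: [-2.5, -0.3, 3.1]
width: 26.1
```

```bash
python3 - <<'E'
from h import *
from workcell import telemetry,get_image
plan(521.1,-286.2,294,-0.29)
print(telemetry.get_obs()["moment"])
a=lambda d,x0,y0,w,h,k:cv2.resize(np.clip(d["color"][y0:y0+h,x0:x0+w]*1.4,0,255).astype(np.uint8),None,fx=k,fy=k,interpolation=cv2.INTER_CUBIC)
t=get_image("top");s=get_image("side")
np.savez("top6.npz",**t)
cv2.imwrite("pics/g2.png",np.hstack([a(t,375,95,100,120,4),a(s,360,190,100,120,4)]))
E
```

```text
delta tool mm [-0.   1.1 -0.3] turn -0.18 phi -0.47 pos [ 520.1 -285.7  293.7] w 26.1 F [-2.5 -0.3  3.1] t 16.85 q [-0.52  0.39  1.71  0.    1.05 -0.05]
[-0.03907912  0.7979719   0.09863048]
```

View pics/g2.png

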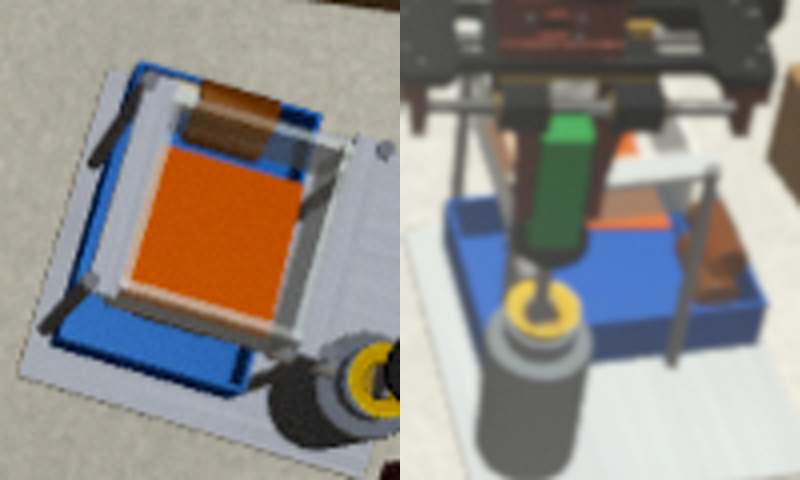

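>>> send_rows(
  rows=[
    [0,0,0,0.03,-1],
    [0,0,0,0.03,-1],
    [0,0,0,0,-1],
  ],
)

```text
t: 17.25
ee_pos: [520.2, -285.6, 293.6]
orientation: [-2.724, -1.561, 0.001]
ft_force: [-3.7, 1.5, 3.2]
width: 25.9
```

```bash
python3 - <<'E'
from h import *
from workcell import telemetry,get_image
plan(521.1,-286.2,294,-0.29)
print(telemetry.get_obs()["moment"])
a=lambda d,x0,y0,w,h,k:cv2.resize(np.clip(d["color"][y0:y0+h,x0:x0+w]*1.4,0,255).astype(np.uint8),None,fx=k,fy=k,interpolation=cv2.INTER_CUBIC)
t=get_image("top");s=get_image("side");t0=load("top0.npz");s0=load("side0.npz")
np.savez("top6.npz",**t);np.savez("side6.npz",**s)
A=np.hstack([a(x,400,110,55,75,5) for x in(t0,t)]);B=np.hstack([a(x,400,215,55,40,5) for x in(s0,s)])
cv2.imwrite("pics/g3.png",np.vstack([A,B]))
E
```

```text
delta tool mm [-0.   1.1 -0.4] turn -0.2402 phi -0.5302 pos [ 520.2 -285.6  293.6] w 25.9 F [-3.7  1.5  3.2] t 17.25 q [-0.52  0.39  1.71  0.    1.05  0.01]
[0.28890671 1.17286614 0.17106327]
```

View pics/g3.png

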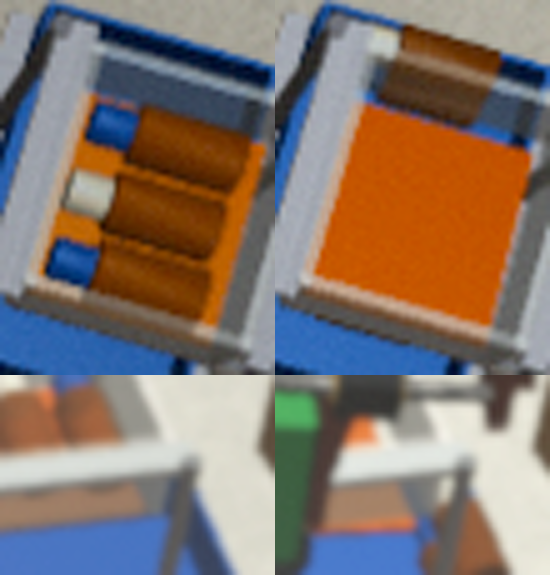

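The door is not quite shut: in the top crop its free edge sits about 1–1.5 px short of where it was at the start. The moment is still only friction, so I'll continue.

>>> send_rows(
  rows=[
    [0,0,0,0.03,-1],
    [0,0,0,0.02,-1],
    [0,0,0,0,-1],
  ],
)

```text
t: 17.65
ee_pos: [520.2, -285.6, 293.6]
orientation: [-2.763, -1.492, 0.001]
ft_force: [-4.0, 1.5, 4.9]
width: 26.5
```

```bash
python3 - <<'E'
from h import *
from workcell import telemetry,get_image
plan(521.1,-286.2,294,-0.29)
print(telemetry.get_obs()["moment"])
a=lambda d,x0,y0,w,h,k:cv2.resize(np.clip(d["color"][y0:y0+h,x0:x0+w]*1.4,0,255).astype(np.uint8),None,fx=k,fy=k,interpolation=cv2.INTER_CUBIC)
t=get_image("top");s=get_image("side");t0=load("top0.npz");s0=load("side0.npz")
np.savez("top6.npz",**t);np.savez("side6.npz",**s)
A=np.hstack([a(x,400,110,55,75,5) for x in(t0,t)]);B=np.hstack([a(x,400,215,55,40,5) for x in(s0,s)])
cv2.imwrite("pics/g4.png",np.vstack([A,B]))
E
```

```text
delta tool mm [-0.   1.1 -0.4] turn -0.2904 phi -0.5804 pos [ 520.2 -285.6  293.6] w 26.5 F [-4.   1.5  4.9] t 17.65 q [-0.52  0.39  1.71  0.    1.05  0.06]
[0.45489134 1.27774642 0.21692341]
```

View pics/g4.png

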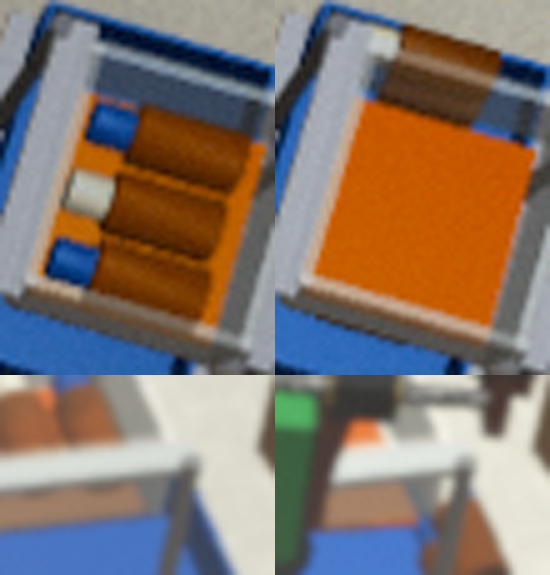

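>>> send_rows(
  rows=[
    [0,0,0,0.03,-1],
    [0,0,0,0.02,-1],
    [0,0,0,0,-1],
  ],
)

```text
t: 18.05
ee_pos: [520.2, -285.5, 293.6]
orientation: [-2.799, -1.422, 0.001]
ft_force: [-3.5, 2.4, 5.3]
width: 25.8
```

```bash
cat > chk.py <<'E'
import sys
from h import *
from workcell import telemetry,get_image
plan(521.1,-286.2,294,-0.29)
print(telemetry.get_obs()["moment"])
a=lambda d,x0,y0,w,h,k:cv2.resize(np.clip(d["color"][y0:y0+h,x0:x0+w]*1.4,0,255).astype(np.uint8),None,fx=k,fy=k,interpolation=cv2.INTER_CUBIC)
t=get_image("top");s=get_image("side");t0=load("top0.npz");s0=load("side0.npz")
np.savez("top6.npz",**t);np.savez("side6.npz",**s)
A=np.hstack([a(x,400,110,55,75,5) for x in(t0,t)]);B=np.hstack([a(x,400,215,55,40,5) for x in(s0,s)])
cv2.imwrite(sys.argv[1],np.vstack([A,B]))
# column profiles of redness near the free edge at right strip
for x in(t0,t):
    print([int(v) for v in x["color"][130:145,450,2]],[int(v) for v in x["color"][136,444:458,2]])
E
python3 chk.py pics/g5.png
```

```text
delta tool mm [-0.   1.1 -0.4] turn -0.3404 phi -0.6304 pos [ 520.2 -285.5  293.6] w 25.8 F [-3.5  2.4  5.3] t 18.05 q [-0.52  0.39  1.71  0.    1.05  0.11]
[0.66926918 1.26198897 0.14615744]
[29, 35, 29, 30, 33, 33, 36, 44, 84, 125, 122, 126, 132, 132, 133] [67, 61, 58, 52, 43, 39, 36, 40, 58, 65, 61, 56, 53, 53]
[32, 36, 36, 36, 36, 34, 39, 33, 77, 131, 143, 141, 142, 142, 141] [73, 59, 38, 31, 28, 32, 39, 49, 58, 70, 63, 57, 58, 56]
```

View pics/g5.png

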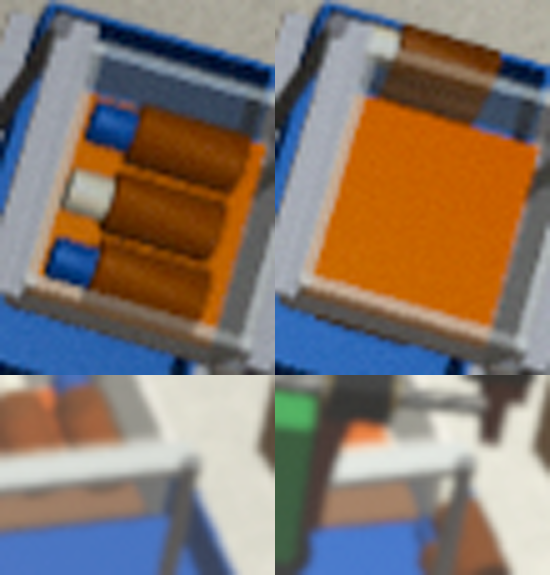

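The free edge is now at the same row (138) as at the start, and the side view shows no orange strip. I'll make small further turns to feel the stop.

>>> send_rows(
  rows=[
    [0,0,0,0.02,-1],
    [0,0,0,0.02,-1],
    [0,0,0,0,-1],
  ],
)

```text
t: 18.45
ee_pos: [520.2, -285.4, 293.6]
orientation: [-2.827, -1.366, 0.001]
ft_force: [-4.1, 1.7, 5.2]
width: 26.0
```

```bash
python3 chk.py pics/g6.png
```

```text
delta tool mm [-0.   1.2 -0.4] turn -0.3804 phi -0.6704 pos [ 520.2 -285.4  293.6] w 26.0 F [-4.1  1.7  5.2] t 18.45 q [-0.52  0.39  1.71  0.    1.05  0.15]
[0.61636797 1.2353572  0.17670428]
[29, 35, 29, 30, 33, 33, 36, 44, 84, 125, 122, 126, 132, 132, 133] [67, 61, 58, 52, 43, 39, 36, 40, 58, 65, 61, 56, 53, 53]
[34, 36, 37, 36, 35, 38, 35, 52, 103, 141, 139, 140, 143, 142, 142] [95, 82, 67, 47, 32, 29, 35, 47, 63, 71, 65, 57, 58, 58]
```

View pics/g6.png

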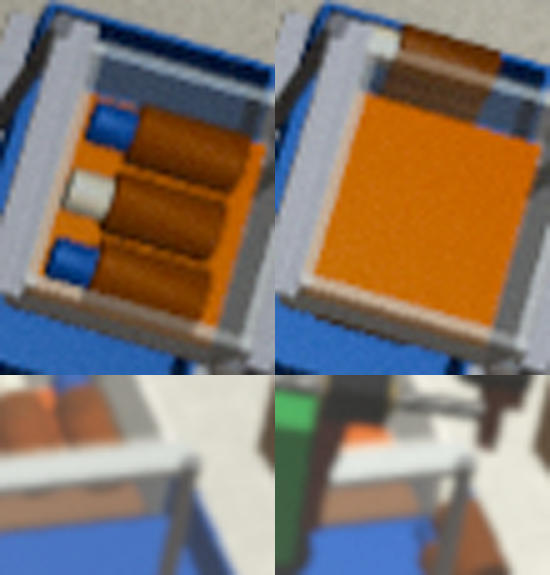

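>>> send_rows(
  rows=[
    [0,0,0,0.02,-1],
    [0,0,0,0.02,-1],
    [0,0,0,0,-1],
  ],
)

```text
t: 18.85
ee_pos: [520.2, -285.4, 293.6]
orientation: [-2.853, -1.31, 0.001]
ft_force: [-5.7, 2.7, 5.8]
width: 26.1
```

```bash
python3 chk.py pics/g7.png
```

```text
delta tool mm [-0.   1.2 -0.4] turn -0.4202 phi -0.7102 pos [ 520.2 -285.4  293.6] w 26.1 F [-5.7  2.7  5.8] t 18.85 q [-0.52  0.39  1.71  0.    1.05  0.19]
[0.64939506 1.31598615 0.24595742]
[29, 35, 29, 30, 33, 33, 36, 44, 84, 125, 122, 126, 132, 132, 133] [67, 61, 58, 52, 43, 39, 36, 40, 58, 65, 61, 56, 53, 53]
[34, 36, 37, 35, 37, 36, 36, 52, 104, 141, 142, 142, 143, 140, 144] [97, 85, 77, 52, 31, 32, 36, 45, 59, 67, 65, 57, 57, 58]
```

The door image is unchanged from the last step and the moment is rising (0.25 N·m), so the screw is on its shut stop. I'll unload within the slot play, then lift straight out.

>>> send_rows(
  rows=[
    [0,0,0,-0.06,-1],
    [0,0,0,-0.06,-1],
    [0,0,0,-0.06,-1],
    [0,0,0,0,-1],
  ],
)

```text
t: 19.35
ee_pos: [521.0, -286.0, 293.4]
orientation: [2.725, 1.562, 0.001]
ft_force: [0.1, 1.0, -1.7]
width: 25.9
```

```bash
python3 chk.py pics/g8.png
```

```text
delta tool mm [-0.1  0.2 -0.6] turn -0.24 phi -0.53 pos [ 521.  -286.   293.4] w 25.9 F [ 0.1  1.  -1.7] t 19.35 q [-0.52  0.39  1.71  0.    1.04  0.01]
[0.03319571 0.03391987 0.03466509]
[29, 35, 29, 30, 33, 33, 36, 44, 84, 125, 122, 126, 132, 132, 133] [67, 61, 58, 52, 43, 39, 36, 40, 58, 65, 61, 56, 53, 53]
[33, 34, 34, 36, 38, 35, 32, 54, 103, 141, 143, 141, 144, 143, 141] [100, 86, 75, 55, 34, 30, 32, 47, 62, 68, 63, 58, 57, 58]
```

>>> send_rows(
  rows=[
    [0,0,-0.005,0,-1],
    [0,0,-0.01,0,-1],
    [0,0,-0.015,0,-1],
    [0,0,-0.02,0,-1],
    [0,0,-0.025,0,-1],
  ],
)

```text
t: 19.95
ee_pos: [520.5, -286.0, 370.2]
orientation: [-2.727, -1.56, 0.0]
ft_force: [0.4, -0.2, -0.8]
width: 25.6
```

>>> send_rows(
  rows=[
    [0,0,-0.025,0,-1],
    [0,0,0,0,-1],
    [0,0,0,0,-1],
  ],
)

```text
t: 20.25
ee_pos: [520.7, -286.1, 394.6]
orientation: [2.725, 1.56, 0.002]
ft_force: [-0.1, 0.1, -1.6]
width: 25.8
```

```bash
python3 chk.py pics/h1.png; python3 - <<'E'
from h import *
t=load("top6.npz");s=load("side6.npz")
o,R,p=state();P=o["ee_pos"]+R@np.array([0,0,179.7]);print(P,proj(t,P),proj(s,P))
a=lambda d,x0,y0,w,h,k:cv2.resize(np.clip(d["color"][y0:y0+h,x0:x0+w]*1.5,0,255).astype(np.uint8),None,fx=k,fy=k,interpolation=cv2.INTER_CUBIC)
cv2.imwrite("pics/h2.png",np.hstack([a(t,455,155,55,55,7),a(s,373,200,55,80,7)[:385]]))
E
```

```text
delta tool mm [1.000e-01 2.000e-01 1.006e+02] turn -0.2411 phi -0.5311 pos [ 520.7 -286.1  394.6] w 25.8 F [-0.1  0.1 -1.6] t 20.25 q [-0.52  0.29  1.61 -0.    1.24  0.01]
[-0.08363418  0.09469327  0.06328608]
[29, 35, 29, 30, 33, 33, 36, 44, 84, 125, 122, 126, 132, 132, 133] [67, 61, 58, 52, 43, 39, 36, 40, 58, 65, 61, 56, 53, 53]
[32, 35, 37, 35, 35, 34, 37, 45, 100, 137, 136, 137, 136, 136, 137] [93, 82, 70, 52, 35, 31, 37, 42, 62, 70, 63, 57, 54, 53]
[ 519.87197638 -285.62948961  213.03923614] [[486.13127823 186.44773388]] [[398.42477036 240.33470884]]
```

View pics/h2.png

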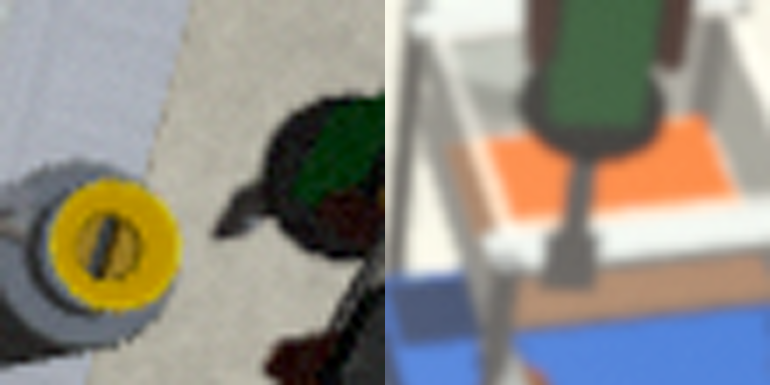

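View pics/h1.png

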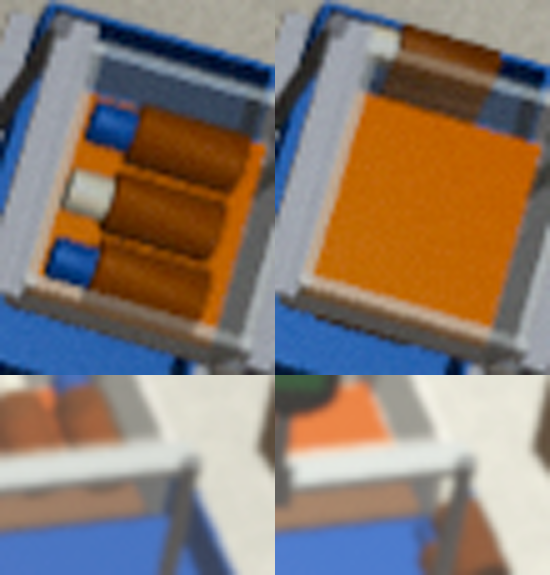

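The slot is back at its starting angle and the door is shut. The side crop also shows an amber bit near side pixel (392,253), which may be the third bottle, so I'll check it.

```bash
python3 - <<'E'
from h import *
s=load("side6.npz");t=load("top6.npz")
a=lambda d,x0,y0,w,h,k:cv2.resize(np.clip(d["color"][y0:y0+h,x0:x0+w]*1.5,0,255).astype(np.uint8),None,fx=k,fy=k,interpolation=cv2.INTER_CUBIC)
cv2.imwrite("pics/h3.png",a(s,365,190,95,110,5.4))
th=-0.305;R=np.array([[np.cos(th),-np.sin(th)],[np.sin(th),np.cos(th)]])
o=np.array([625,-205.1])
for u,v in((391,252),(393,253),(395,253),(394,256),(390,250)):
    Rm,tt,c=cam(s);z=s["z_map"][v,u];C,r=ray(s,(u,v));P=C+r*z/(Rm@r)[2];print((u,v),s["color"][v,u],P.round(0),(R.T@(P[:2]-o)).round(0))
E
```

```text
(391, 252) [107 109 110] [ 538. -242.  124.] [-72. -61.]
(393, 253) [ 83  89 107] [ 591. -182.   33.] [-39.  12.]
(395, 253) [103  80  90] [ 609. -167.    9.] [-27.  32.]
(394, 256) [ 77  89 110] [ 587. -193.   35.] [-40.   0.]
(390, 250) [86 84 84] [ 533. -245.  136.] [-76. -65.]
```

View pics/h3.png

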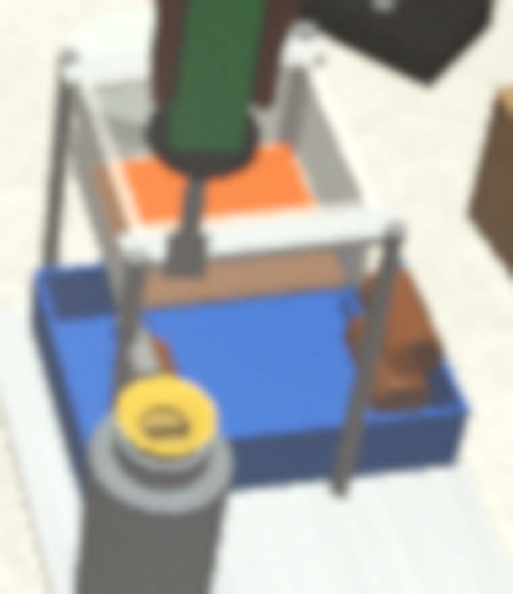

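The third bottle lies on the tray floor near tray (−42,0), seen at (160,350), and the other two are at the far end, so all three are inside. The tip also agrees with prediction to about 1 px, so the grip is still straight. I'll go back to the rack.

```bash
python3 - <<'E'
from h import *
plan(553.7,189.4,394,-0.53)
E
```

```text
delta tool mm [ 426.7 -211.7   -1. ] turn -0.0011 phi -0.5311 pos [ 520.1 -285.8  392.7] w 25.8 F [-0.9  0.1 -1.3] t 20.35 q [-0.52  0.29  1.61 -0.    1.24  0.01]
```

>>> send_rows(
  rows=[
    [0.02,-0.01,0,0,-1],
    [0.038,-0.019,0,0,-1],
    [0.038,-0.019,0,0,-1],
    [0.038,-0.019,0,0,-1],
    [0.038,-0.019,0,0,-1],
  ],
)

```text
t: 20.85
ee_pos: [532.9, -92.6, 392.3]
orientation: [-2.726, -1.559, 0.003]
ft_force: [0.3, -0.3, -1.0]
width: 25.9
```

>>> send_rows(
  rows=[
    [0.038,-0.019,0,0,-1],
    [0.038,-0.019,0,0,-1],
    [0.038,-0.019,0,0,-1],
    [0.038,-0.019,0,0,-1],
    [0.038,-0.019,0,0,-1],
  ],
)

```text
t: 21.35
ee_pos: [547.2, 119.4, 392.3]
orientation: [-2.726, -1.56, 0.004]
ft_force: [1.6, 0.2, -0.9]
width: 25.7
```

>>> send_rows(
  rows=[
    [0.038,-0.019,0,0,-1],
    [0.02,-0.01,0,0,-1],
    [0,0,0,0,-1],
    [0,0,0,0,-1],
  ],
)

```text
t: 21.75
ee_pos: [551.7, 182.5, 392.3]
orientation: [-2.725, -1.562, 0.004]
ft_force: [0.4, 0.3, -1.0]
width: 26.0
```

```bash
python3 - <<'E'
from h import *
plan(553.7,189.4,394,-0.53)
E
```

```text
delta tool mm [ 7.  -1.8 -1.7] turn 0.0002 phi -0.5298 pos [551.7 182.5 392.3] w 26.0 F [ 0.4  0.3 -1. ] t 21.75 q [ 0.3   0.27  1.64 -0.    1.24  0.83]
```

>>> send_rows(
  rows=[
    [0.007,-0.0018,0.015,0,-1],
    [0,0,0.02,0,-1],
    [0,0,0.02,0,-1],
    [0,0,0.015,0,-1],
    [0,0,0,0,-1],
  ],
)

```text
t: 22.25
ee_pos: [553.0, 188.0, 320.3]
orientation: [-2.727, -1.558, 0.009]
ft_force: [-1.3, 0.3, -0.2]
width: 25.9
```

>>> send_rows(
  rows=[
    [0,0,0,0,-1],
    [0,0,0,0,-1],
    [0,0,0,0,-1],
  ],
)

```text
t: 22.55
ee_pos: [554.7, 189.4, 324.6]
orientation: [2.727, 1.56, 0.002]
ft_force: [0.7, 0.3, -2.2]
width: 25.9
```

```bash
python3 - <<'E'
from h import *
from workcell import get_image
plan(553.7,189.4,300,-0.53)
s=get_image("side");o,R,p=state();P=o["ee_pos"]+R@np.array([0,0,179.7]);print(P,proj(s,P),proj(s,[553.7,189.4,90]))
crop(s,280,100,350,190,6,"pics/i1.png")
E
```

```text
delta tool mm [-0.5 -0.9 24.6] turn -0.0014 phi -0.5314 pos [554.7 189.4 324.6] w 25.9 F [ 0.7  0.3 -2.2] t 22.55 q [ 0.31  0.34  1.7  -0.    1.1   0.84]
[554.84018093 189.49836981 144.80809052] [[316.79841925 144.64397458]] [[316.78118536 159.9297813 ]]
```

View pics/i1.png

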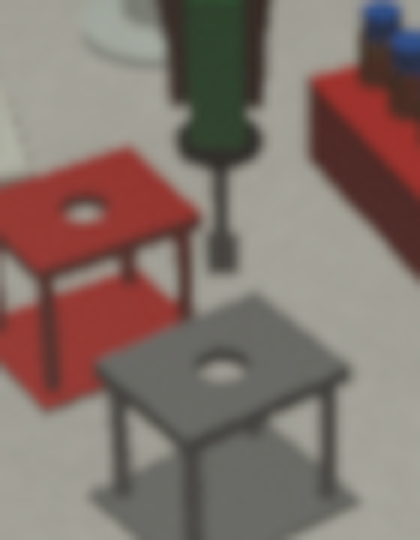

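The hole is at (222,364), within 0.3 px of prediction, and the tip at (223,270) is right above it. I'll lower the driver in.

>>> send_rows(
  rows=[
    [-0.0005,-0.0009,0.01,0,-1],
    [0,0,0.015,0,-1],
    [0,0,0.015,0,-1],
    [0,0,0.015,0,-1],
    [0,0,0.015,0,-1],
  ],
)

```text
t: 23.1
ee_pos: [552.8, 189.4, 251.7]
orientation: [-2.726, -1.561, 0.002]
ft_force: [-0.2, 0.2, -1.8]
width: 25.8
```

>>> send_rows(
  rows=[
    [0,0,0.015,0,-1],
    [0,0,0.015,0,-1],
    [0,0,0.01,0,-1],
    [0,0,0.006,0,-1],
    [0,0,0,0,-1],
  ],
)

```text
t: 23.6
ee_pos: [552.9, 189.4, 206.8]
orientation: [-2.726, -1.561, 0.002]
ft_force: [-0.3, 0.3, -1.3]
width: 26.0
```

>>> send_rows(
  rows=[
    [0,0,0,0,-1],
    [0,0,0,0,-1],
    [0,0,0,0,-1],
  ],
)

```text
t: 23.9
ee_pos: [553.5, 189.6, 208.3]
orientation: [2.726, 1.561, 0.002]
ft_force: [0.0, -1.2, -1.1]
width: 26.0
```

```bash
python3 - <<'E'
from h import *
plan(553.7,189.4,198,-0.53)
E
```

```text
delta tool mm [-0.1  0.2 10.3] turn -0.001 phi -0.531 pos [553.5 189.6 208.3] w 26.0 F [ 0.  -1.2 -1.1] t 23.9 q [ 0.31  0.49  1.78 -0.    0.87  0.84]
```

>>> send_rows(
  rows=[
    [0,0,0.003,0,-1],
    [0,0,0.003,0,-1],
    [0,0,0.002,0,-1],
    [0,0,0,0,-1],
    [0,0,0,0,-1],
  ],
)

```text
t: 24.4
ee_pos: [553.1, 189.5, 199.5]
orientation: [-2.726, -1.561, 0.0]
ft_force: [0.3, 0.5, -0.2]
width: 25.6
```

>>> send_rows(
  rows=[
    [0,0,0.001,0,-1],
    [0,0,0.001,0,-1],
    [0,0,0,0,-1],
  ],
)

```text
t: 24.7
ee_pos: [553.3, 189.5, 197.7]
orientation: [2.726, 1.561, 0.0]
ft_force: [-0.7, 0.3, -0.3]
width: 26.0
```

Flange is seated: the carried weight has gone from the force reading at the original height, so I'll release.

>>> send_rows(
  rows=[
    [0,0,0,0,-0.2],
    [0,0,0,0,0],
    [0,0,0,0,0.3],
    [0,0,0,0,0.6],
    [0,0,0,0,1],
  ],
)

```text
t: 25.2
ee_pos: [553.2, 189.5, 197.7]
orientation: [2.726, 1.561, 0.0]
ft_force: [0.5, -0.3, 0.5]
width: 62.4
```

>>> send_rows(
  rows=[
    [0,0,0,0,1],
    [0,0,0,0,1],
    [0,0,0,0,1],
    [0,0,0,0,1],
    [0,0,0,0,1],
  ],
)

```text
t: 25.7
ee_pos: [553.2, 189.5, 197.7]
orientation: [-2.727, -1.561, 0.0]
ft_force: [0.6, -0.8, -0.3]
width: 87.8
```

>>> send_rows(
  rows=[
    [0,0,0,0,1],
    [0,0,-0.01,0,1],
    [0,0,-0.02,0,1],
    [0,0,-0.03,0,1],
    [0,0,-0.03,0,1],
  ],
)

```text
t: 26.2
ee_pos: [553.0, 189.4, 289.1]
orientation: [-2.726, -1.561, 0.001]
ft_force: [0.8, -0.0, -0.9]
width: 88.0
```

>>> send_rows(
  rows=[
    [0,0,-0.03,0,1],
    [0,0,-0.03,0,1],
    [0,0,0,0,1],
    [0,0,0,0,1],
    [0,0,0,0,1],
  ],
)

```text
t: 26.7
ee_pos: [552.6, 189.3, 346.8]
orientation: [-2.726, -1.561, 0.003]
ft_force: [-0.1, 0.6, 0.1]
width: 87.7
```

```bash
python3 - <<'E'
from h import *
from workcell import get_image
plan(553.7,189.4,300,-0.53)
s=get_image("side");t=get_image("top");np.savez("side9.npz",**s);np.savez("top9.npz",**t)
crop(s,250,90,460,310,2.7,"pics/j1.png");crop(s,280,100,350,190,6,"pics/j2.png")
cv2.imwrite("pics/j3.png",t["color"])
E
```

```text
delta tool mm [ 0.7  1.  46.8] turn -0.001 phi -0.531 pos [552.6 189.3 346.8] w 87.7 F [-0.1  0.6  0.1] t 26.7 q [0.31 0.32 1.68 0.   1.15 0.84]
```

View pics/j1.png

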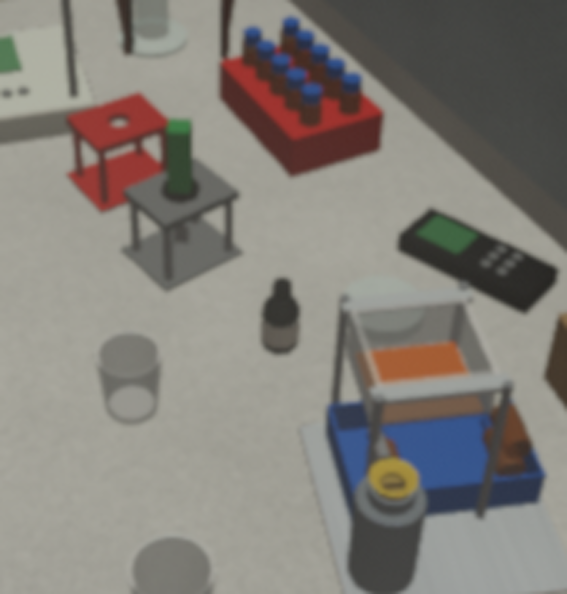

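View pics/j2.png

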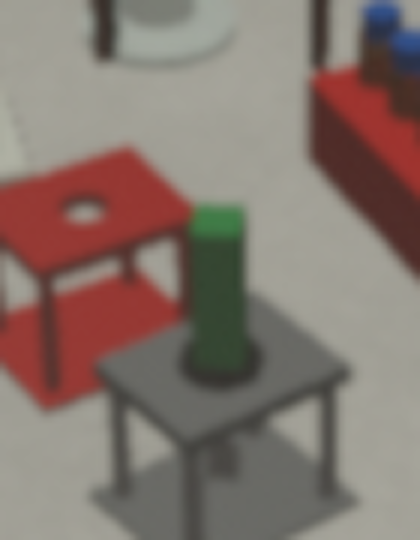

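View pics/j3.png

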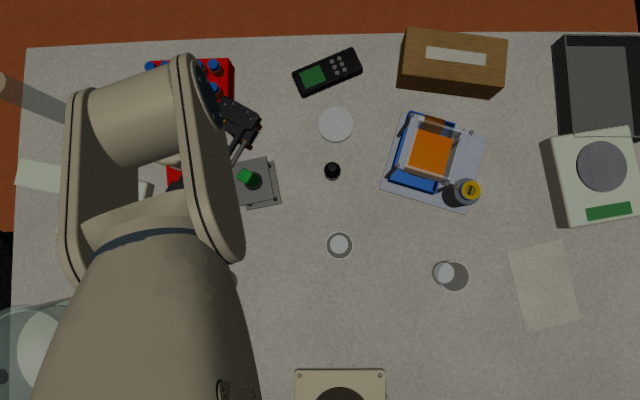

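The driver hangs upright in the grey rack, with handle top at (218,218) and flange on the plate at (222,362). The trap is shut (orange floor complete), the bottles are in the tray, nothing else on the bench has moved, and the gripper is clear. Handing in.

```bash
python3 - <<'E'
from workcell import ctrl
print(ctrl.close_job())
E
```

```text
the job is handed in; nothing more can be done
None
```

The job is done and handed in at about 26.7 s of the 64 s limit; no verdict is reported.

**What I did:** I took the green screwdriver from the grey rack and set its blade in the slot, going about 6 mm below the head face with no contact force. I turned the screw about 1.08 rad counter-clockwise until the trap opened and the bottles dropped. I then turned it back to the shut stop. I backed off within the slot play, lifted out and hung the screwdriver in its rack again.

**Last checks:**
- **Trap:** the door's free edge matches the starting picture to a fraction of a pixel, and the slot is back at its starting angle.
- **Bottles:** two are at the far end of the tray, one of them leaning on top of the other, and the third lies on the floor near the other end. At first I wrongly counted all three in the pile; the side view after lifting out showed the third.
- **Screwdriver:** it hangs upright with its flange on the plate, and the gripper is well clear.
- **Other things on the bench:** they look unmoved in the last pictures.

**Disagreements:**
- **Shut stop:** I reached it about 0.2 rad later by tool angle than expected, probably because the handle turned slightly in the grip. I stopped when the door stopped moving and the moment reached 0.25 N·m.
- **Funnel position:** the two cameras differed by about 3 mm, so I aimed between their readings.

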